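# Fill the empty row of a ferrite absorber panel

## Task

Fill the middle row of the ferrite absorber panel like the finished rows beside it: slide the drilled tile, already started in the row, right up to the end stop, then slide in the plain square tile, then the narrow cut tile, leaving no gaps. Do them one at a time, pressing each firmly home against what lies before it, with a push of about 10 N for half a second, before bringing the next. Ferrite is brittle, so creep the last few millimetres and never press or ram a joint with more than 20 N, and leave the screwdriver, jar and square undisturbed.

Things in the scene. Friction and masses are not known exactly. Their poses are not given: they have to be found in the camera images.
- panel: Absorber panel, lying flat, fixed: plywood board 214 x 260 x 9 mm with four aluminium T rails making three tile rows along its y axis. Origin: centre of the board's underside; z up; +y runs from the open mouth of the rows to their inner end. The outer rows are full (fixed); the middle row, on x = 0, holds only the drilled tile. Rail tops 33 mm above the bench. Bare board before the mouth to its edge at y = -130 mm.
- mouth (a point): On the floor and centre line of the middle row, where its straight rails begin (panel y = -53 mm, 9 mm up; axes as the panel's). A flared lead-in, 63 widening to about 76 mm, 20 mm high, reaches 9 mm further out (-y); fingers straddling a tile cannot pass it.
- row (a point): Centre line of the middle row, on its floor, mid-length (panel y = 37 mm). The row is 63 mm wide between rail webs, 54 mm between the lips that overhang each side from 20.5 to 23.5 mm above the floor: tiles enter only by sliding in from the mouth, and shut fingers can follow between the lips.
- stop: End stop of the middle row: fixed aluminium bar 56 x 14 x 18 mm across the row, set by hand 163 to 170 mm in from the mouth point. Origin: on the row's floor, middle of the bar's flat face that the first tile meets; axes as the panel's (+y into the bar, away from the mouth). Tile, stop and tile meet hard on hard: at 1 cm/s the touch is soft, at 3 cm/s or more it rings past 20 N, and a briskly pushed tile coasts on a few mm ahead of the fingers.
- drilled_c (a point): Centre (half-way up) of the drilled tile: rigid dark grey ferrite, 60 x 60 x 18 mm, about 0.31 kg, with a 14 mm hole through its middle. It already stands in the middle row, just inside the mouth or up to half-way in, 35 to 105 mm short of the stop. Axes as the panel's.
- plain_c (a point): Centre (half-way up) of the plain square tile: rigid dark grey ferrite, 60 x 60 x 18 mm, about 0.32 kg, no hole, lying flat on the bench. Axes square to its sides, z up. Any side may go first.
- cut_c (a point): Centre (half-way up) of the cut tile: rigid dark grey ferrite, 60 mm along its x, 40 mm along its y, 18 mm thick, about 0.21 kg, lying flat on the bench; axes square to its sides, z up. It goes in with its 60 mm side across the row. The whole row (60 + 60 + 40 mm) ends 3 to 10 mm inside the mouth point.
- screwdriver: Screwdriver with black handle lying on the bench; to be left alone.
- jar: Clear jar with steel lid, 60 mm across, 75 mm high; to be left alone. Origin under its centre.
- square: Engineer's square, dark stock 20 x 100 x 16 mm (origin under its centre) with a steel blade reaching 140 mm along +x; to be left alone.
Not all that is in view belongs to the job. Leave any blue, pink or red look-alike of the part that bears cut_c alone.

How it is judged:
By the outcome, as a careful person would: the job done as asked, in the order asked, and still so for the second after the job is handed in, with the robot touching nothing.
It also fails if it takes over 72 s, if anything falls off the work surface, if the arm or the gripper's body presses on something with over 40 N, if the wrist force passes 120 N, or if a joint passes its speed limit or range.

## Robot

A 6-joint arm with a two-finger parallel gripper is mounted at the origin on the work surface. World frame = base frame: x ahead of the robot, y to its left, z up, the work surface at z = 0. Lengths are in m, angles in rad, forces in N, time in s.
With the tool pointing down it reaches from about 0.225 to 0.875 m from the base axis. Payload 3.4 kg.
Tool frame: the origin (TCP) lies at the very end of the fingers, on their centre line; the grasp point (between the pads) lies manip.pinch_z behind it (manip.pinch_z is the distance from the TCP to the grasp point, in m); z points along the fingers, y is the direction in which the jaws open and shut (so a half turn about z gives the same grasp; the last joint's range is limited). The gripper opens to 85 mm and grips with 20 to 120 N. Pads are 22 mm wide; open, the fingers measure 114 mm over their backs; the gripper's body (76 mm by 85 mm) begins 54 mm behind the grasp point. The pads swing forward as they close: fully open they stand 13 mm farther back than shut.
Start: joints at [-1.336, 0.276, 1.505, -0, 1.361, -0.121], TCP at [0.2, -0.539, 0.231] pointing down, gripper open.
Joint ranges: [-2.89, 2.89], [-0.75, 2.08], [0.22, 2.7], [-1.18, 4.32], [0.11, 2.71], [-2.7, 2.7]. Speed limits (rad/s): [2.57, 2.57, 3.14, 3.14, 3.14, 3.14].

## Interface

Orientations are given as a unit quaternion [w, x, y, z].
In Python, from rig import manip, imaging, workorder gives the robot as it stands.
- The arm moves only by the tool apply_moves, never from a script. Its argument "moves" is one flat list of numbers, 7 for each row, row after row: the finger opening in m, from 0 to 0.0854, then the shift along the tool's x, y, z in m, then the turn, a rotation vector about the tool's x, y, z in rad. In form: [jaw, tx, ty, tz, rx, ry, rz, jaw, tx, ty, tz, rx, ry, rz, ...]. A call has exactly 8 rows; each row shifts and turns the pose as measured when the row begins, along the tool's axes as they then stand; what a row does not reach is not made up. A row lasts 1/12 s, in which the tool goes at most 41.7 mm and 7.16 degrees, less where a joint would pass 70% of its speed; a pose out of reach is approached as far as the arm can. A call with a gripper value outside its range is refused whole. The fingers move at their own pace and stop on an object; "newtons" is the grip in N (left out, the last holds). Time passes only in rows, so rows that do not move let the fingers close, or fill a call up. It gives the time, the measured TCP pose, the force and the opening at its end, in the units of the state.
- manip.get_state(): the state, without advancing time (a new reading comes with each control period).
- imaging.get_image(name): name is "scene" or "side" or "wrist"; returns a dict with "image" (420x560x3 uint8, red, green, blue), "range_z" (420x560 float32, m along the optical axis (not along the pixel's ray), 0 where there is no reading), "fx", "fy", "cx", "cy" (pixels), "R" (3x3) and "t" (3): a world point X has camera coordinates R X + t. Camera axes: x right, y down, z forward; pixel columns grow to the right and rows downward; lengths in m; the calibration is good to about 2 mm. A picture is of the moment at which its call begins.
- workorder.sign_off(): hands the job in, once; it reports no verdict.
The state is a dict: "clock": time; "qpos": joint angles; "qd": joint speeds; "effort": joint torques, N m; "position": TCP position; "ee_rot": TCP orientation; "contact_force": force on the tool from outside, world axes, zero at the start; "moment": the same for the moment, N m; "width": finger opening in m.
Only numpy, scipy, OpenCV 4.12 (cv2) and the standard library are available. Lean on these libraries where they do the work, as an engineer would, in place of code of your own. Each camera call takes 0.05 s, during which the arm holds its last target.

## Working session

There is one attempt and no reset: what is moved stays moved. The work goes in short steps, Python scripts to look and compute and a tool call to move; the robot and the scene stay as the last step left them, time stands still between calls to the robot, and variables do not carry over. Pictures are saved under pics/ and viewed, and the job is handed in when it is done.

Besides the shell and the picture viewer there is one more tool, called after "Emit:" in YAML: its name, and indented under it one key for each argument. apply_moves: Moves the arm, as the interface text tells. Its arguments: {"type":"object","properties":{"moves":{"type":"array"},"newtons":{"type":"number"}},"required":["moves"]}

```bash
ls; mkdir -p pics
cat > h.py <<'E'
import numpy as np, cv2
from rig import manip, imaging, workorder
def grab(n,tag):
    d=imaging.get_image(n); np.savez(f'pics/{tag}.npz',**d); cv2.imwrite(f'pics/{tag}.png',d['image'][:,:,::-1]); return d
def load(tag): return dict(np.load(f'pics/{tag}.npz'))
def world(d):
    z=d['range_z']; v,u=np.mgrid[:z.shape[0],:z.shape[1]]
    P=np.stack([(u-d['cx'])/d['fx']*z,(v-d['cy'])/d['fy']*z,z],-1)
    W=(P-d['t'])@d['R']; W[z==0]=np.nan; return W
E
python3 - <<'E'
from h import *
for n in ['scene','side','wrist']:
    d=grab(n,n+'0'); print(n,-d['R'].T@d['t'])
s=manip.get_state(); print(s, manip.pinch_z)
E
```

```text
pics
scene [ 1.38840524 -0.53387268  1.01974369]
side [ 0.40798291 -0.76037125  0.83600441]
wrist [ 0.27800858 -0.50965002  0.37310997]
{'clock': 0.15, 'qpos': array([-1.33600789e+00,  2.76467239e-01,  1.50585045e+00, -1.82952460e-06,
        1.36072599e+00, -1.20982907e-01]), 'qd': array([ 9.99362515e-04, -3.66711319e-03, -2.65177811e-03, -2.36588109e-03,
        5.87099385e-04,  9.64717822e-05]), 'effort': array([ 6.29181832e-04, -4.17145336e+01, -2.46032739e+01, -1.93508977e-04,
        7.62802345e-03, -9.60819648e-06]), 'position': array([ 0.20018858, -0.53859293,  0.23062521]), 'ee_rot': array([-7.24287138e-04,  9.84219727e-01,  1.76949150e-01, -4.21544468e-05]), 'contact_force': array([ 0.84125616, -0.28759437, -0.17721992]), 'moment': array([-0.03185416,  0.04598707,  0.0123498 ]), 'width': 0.08531403699914444} 0.0187
```

View pics/scene0.png

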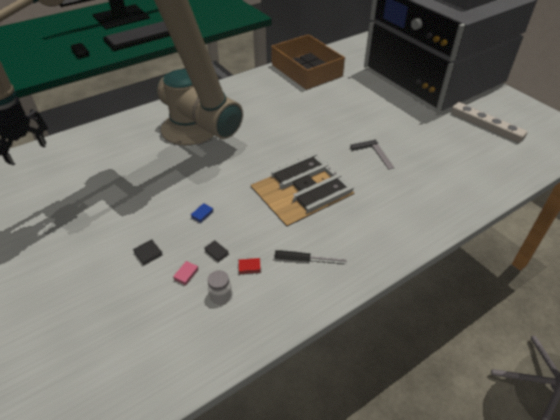

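View pics/side0.png

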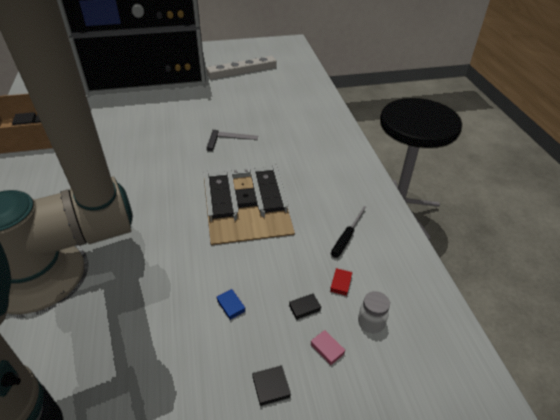

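View pics/wrist0.png

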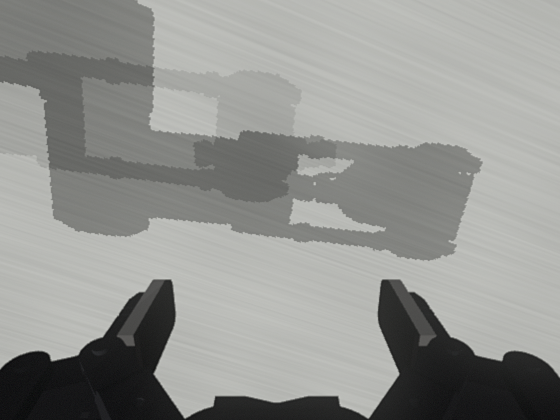

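Scene view: panel around (300,188), plain tile (148,252) and black cut tile (216,251). In the side view, the plain tile is at (271,384), the cut tile at (305,306), and the drilled tile at about (246,193) in the middle row. Next I'll measure these.

```bash
cat > m.py <<'E'
from h import *
def rect(tag,box,zr,dark=None):
    d=load(tag); W=world(d); x0,y0,x1,y1=box
    w=W[y0:y1,x0:x1].reshape(-1,3); c=d['image'][y0:y1,x0:x1].reshape(-1,3).astype(int)
    m=(w[:,2]>zr[0])&(w[:,2]<zr[1])
    if dark: m&=c.max(1)<dark
    p=w[m]; r=cv2.minAreaRect((p[:,:2]*1000).astype(np.float32))
    return r,len(p),np.median(p[:,2]),p
E
python3 - <<'E'
from m import *
for tag,bx in [('side0',dict(plain=(245,360,300,410),cut=(283,288,328,325))),('scene0',dict(plain=(128,235,168,270),cut=(200,238,234,266)))]:
  for k,b in bx.items():
    r,n,z,p=rect(tag,b,(.012,.024)); print(tag,k,r,n,z)
  r,n,z,p=rect(tag,(195,155,310,255) if tag[1]=='i' else (240,145,365,225),(.005,.013)); print('board',r,n,z)
d=load('side0'); im=cv2.resize(d['image'][150:250,190:310],None,fx=6,fy=6,interpolation=cv2.INTER_CUBIC); cv2.imwrite('pics/c0.png',im[:,:,::-1])
E
```

```text
side0 plain ((484.74774169921875, -369.25909423828125), (60.28099060058594, 62.50542068481445), 4.192736625671387) 1039 0.01848887274856203
side0 cut ((590.3529663085938, -209.0126495361328), (60.90055465698242, 42.70076370239258), 12.482196807861328) 477 0.01840117751676608
board ((531.5529174804688, 171.1893310546875), (393.5023193359375, 320.1313781738281), 79.24884796142578) 2504 0.009552490757118226
scene0 plain ((485.9482727050781, -369.6846923828125), (66.93181610107422, 61.015037536621094), 3.7515411376953125) 377 0.016661727821776082
scene0 cut ((591.9257202148438, -210.11767578125), (62.32182693481445, 41.513668060302734), 12.440957069396973) 255 0.01662167973725062
board ((494.4063720703125, 171.18624877929688), (426.2475891113281, 392.0382080078125), 54.17083740234375) 1599 0.008266465688472162
```

View pics/c0.png

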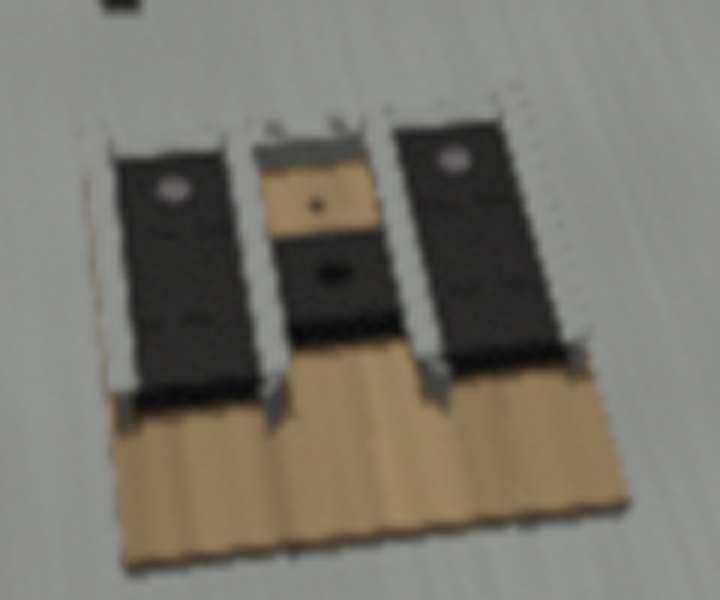

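Crop shows the finished outer rows, and the drilled tile in the middle row with about 40–60 mm of bare floor left before the grey stop. Rough panel pose, then a wrist-camera look.

Run:
```python
from m import *
d=load('side0'); W=world(d)
def at(u,v):
    return np.round(np.nanmedian(W[v-1:v+2,u-1:u+2].reshape(-1,3),0),4)
def px(cu,cv_): return int(round(cu/6+190-.5)),int(round(cv_/6+150-.5))
for n,c in dict(fl=(128,555),fr=(622,500),hole=(333,272),tileL=(292,318),tileR=(400,310),tileBL=(275,240),tileBR=(383,228),stopL=(256,155),stopR=(365,145),floor=(320,200),holeL=(172,188),holeR=(454,158),wood=(350,450)).items(): print(n,px(*c),at(*px(*c)))
def ray(u,v,z):
    r=d['R'].T@np.array([(u-d['cx'])/d['fx'],(v-d['cy'])/d['fy'],1]); o=-d['R'].T@d['t']; return o+r*(z-o[2])/r[2]
a=ray(128/6+189.5,560/6+149.5,.009);b=ray(626/6+189.5,503/6+149.5,.009);print(a,b,np.linalg.norm(b-a),np.degrees(np.arctan2(*(b-a)[1::-1])))
from scipy.spatial.transform import Rotation as R
s=manip.get_state();q=s['ee_rot'];print(R.from_quat(np.roll(q,-1)).as_matrix())
w=load('wrist0');print(w['R'],w['fx'],w['fy'],w['cx'],w['cy'])
```

```text
fl (211, 242) [0.4095 0.0219 0.0101]
fr (293, 233) [0.616  0.0125 0.009 ]
hole (245, 195) [0.5169 0.1651 0.0216]
tileL (238, 202) [0.4938 0.135  0.0272]
tileR (256, 201) [0.5409 0.1255 0.0285]
tileBL (235, 190) [0.4926 0.1821 0.0282]
tileBR (253, 188) [0.5428 0.1812 0.0276]
stopL (232, 175) [0.4935 0.2558 0.0266]
stopR (250, 174) [0.5452 0.2556 0.0216]
floor (243, 183) [0.5207 0.2306 0.0105]
holeL (218, 181) [0.4509 0.2294 0.0295]
holeR (265, 176) [0.584  0.2277 0.0288]
wood (248, 224) [0.5086 0.0637 0.0104]
[0.40881107 0.01825985 0.009     ] [0.61775828 0.01078038 0.009     ] 0.20908103949443332 -2.0500849374747894
[[ 9.37377993e-01  3.48313628e-01 -3.39302464e-04]
 [ 3.48313750e-01 -9.37376947e-01  1.41079699e-03]
 [ 1.73345511e-04 -1.44063377e-03 -9.99998947e-01]]
[[ 3.49317459e-01 -9.37004165e-01 -7.13018290e-04]
 [-8.86095315e-01 -3.30585735e-01  3.24881770e-01]
 [-3.04651285e-01 -1.12855072e-01 -9.45754369e-01]] 358.24774469128573 358.24774469128573 276.21111406894073 208.67837031272109
```

```bash
cat > plan.py <<'E'
from h import *
from scipy.spatial.transform import Rotation as R
def pose():
    s=manip.get_state(); q=s['ee_rot']; M=R.from_quat(np.roll(q,-1)).as_matrix(); return s,M
def plan(tx,ty,tz,yaw,n,nrot=None):
    "world target, yaw deg of tool x, tool down; n rows"
    s,M=pose(); p=s['position']; y0=np.arctan2(M[1,0],M[0,0]); dy=(np.radians(yaw)-y0+np.pi)%(2*np.pi)-np.pi
    nrot=nrot or n; D=np.array([tx,ty,tz])-p
    print('pos',p.round(4),'yaw',np.degrees(y0).round(2),'tilt',M[:2,2].round(4),'D',D.round(4),'per row',np.linalg.norm(D)/n,np.degrees(dy)/nrot,'t',s['clock'],'F',s['contact_force'].round(2))
    y=y0
    for i in range(n):
        c,si=np.cos(y),np.sin(y); d=D/n
        print(i,np.round([d[0]*c+d[1]*si, d[0]*si-d[1]*c, -d[2]],4), round(-dy/nrot if i<nrot else 0,4))
        if i<nrot: y+=dy/nrot
E
python3 -c "
from plan import *
plan(.515,.125,.245,88,20,10)"
```

```text
pos [ 0.2002 -0.5386  0.2306] yaw 20.38 tilt [-0.0003  0.0014] D [0.3148 0.6636 0.0144] per row 0.03673106463597246 6.761578849931629 t 0.15 F [ 0.84 -0.29 -0.18]
0 [ 0.0263 -0.0256 -0.0007] -0.118
1 [ 0.0291 -0.0223 -0.0007] -0.118
2 [ 0.0316 -0.0188 -0.0007] -0.118
3 [ 0.0336 -0.0149 -0.0007] -0.118
4 [ 0.0351 -0.0109 -0.0007] -0.118
5 [ 0.0361 -0.0066 -0.0007] -0.118
6 [ 0.0366 -0.0023 -0.0007] -0.118
7 [ 0.0367  0.002  -0.0007] -0.118
8 [ 0.0362  0.0063 -0.0007] -0.118
9 [ 0.0352  0.0105 -0.0007] -0.118
10 [ 0.0337  0.0146 -0.0007] 0
11 [ 0.0337  0.0146 -0.0007] 0
12 [ 0.0337  0.0146 -0.0007] 0
13 [ 0.0337  0.0146 -0.0007] 0
14 [ 0.0337  0.0146 -0.0007] 0
15 [ 0.0337  0.0146 -0.0007] 0
16 [ 0.0337  0.0146 -0.0007] 0
17 [ 0.0337  0.0146 -0.0007] 0
18 [ 0.0337  0.0146 -0.0007] 0
19 [ 0.0337  0.0146 -0.0007] 0
```

Emit:
apply_moves:
  moves: [0,0.026,-0.026,0,0,0,-0.118,0,0.029,-0.022,0,0,0,-0.118,0,0.032,-0.019,0,0,0,-0.118,0,0.034,-0.015,0,0,0,-0.118,0,0.035,-0.011,0,0,0,-0.118,0,0.036,-0.007,0,0,0,-0.118,0,0.037,-0.002,0,0,0,-0.118,0,0.037,0.002,0,0,0,-0.118]

```text
clock: 0.82
position: [0.323, -0.2668, 0.226]
ee_rot: [-0.001, 0.787, 0.617, -0.001]
contact_force: [1.4, 0.3, 0.4]
width: 0.0
```

```bash
python3 -c "
from plan import *
plan(.515,.125,.245,88,16,4)"
```

```text
pos [ 0.323  -0.2668  0.226 ] yaw 76.24 tilt [-0.0026  0.0014] D [0.192  0.3918 0.019 ] per row 0.027296582322420136 2.939260226041514 t 0.8167 F [1.45 0.28 0.42]
0 [ 0.0266  0.0058 -0.0012] -0.0513
1 [ 0.0263  0.0072 -0.0012] -0.0513
2 [ 0.0259  0.0085 -0.0012] -0.0513
3 [ 0.0254  0.0098 -0.0012] -0.0513
4 [ 0.0249  0.0111 -0.0012] 0
5 [ 0.0249  0.0111 -0.0012] 0
6 [ 0.0249  0.0111 -0.0012] 0
7 [ 0.0249  0.0111 -0.0012] 0
8 [ 0.0249  0.0111 -0.0012] 0
9 [ 0.0249  0.0111 -0.0012] 0
10 [ 0.0249  0.0111 -0.0012] 0
11 [ 0.0249  0.0111 -0.0012] 0
12 [ 0.0249  0.0111 -0.0012] 0
13 [ 0.0249  0.0111 -0.0012] 0
14 [ 0.0249  0.0111 -0.0012] 0
15 [ 0.0249  0.0111 -0.0012] 0
```

Emit:
apply_moves:
  moves: [0,0.039,0.009,-0.002,0,0,-0.06,0,0.038,0.011,-0.002,0,0,-0.06,0,0.038,0.013,-0.002,0,0,-0.06,0,0.037,0.014,-0.002,0,0,-0.04,0,0.037,0.016,-0.002,0,0,0,0,0.037,0.016,-0.002,0,0,0,0,0.037,0.016,-0.002,0,0,0,0,0.037,0.016,-0.002,0,0,0]

```text
clock: 1.48
position: [0.4564, 0.0376, 0.2421]
ee_rot: [-0.001, 0.71, 0.705, -0.0]
contact_force: [0.2, -0.7, -0.3]
width: -0.0001
```

```bash
python3 -c "
from plan import *
plan(.515,.125,.245,88,6)"
```

```text
pos [0.4564 0.0376 0.2421] yaw 89.6 tilt [-0.0017  0.0008] D [0.0586 0.0874 0.0029] per row 0.017541191592931406 -0.26650255374167137 t 1.4833 F [ 0.15 -0.7  -0.31]
0 [ 0.0146  0.0097 -0.0005] 0.0047
1 [ 0.0147  0.0096 -0.0005] 0.0047
2 [ 0.0147  0.0095 -0.0005] 0.0047
3 [ 0.0148  0.0095 -0.0005] 0.0047
4 [ 0.0148  0.0094 -0.0005] 0.0047
5 [ 0.0149  0.0093 -0.0005] 0.0047
```

Emit:
apply_moves:
  moves: [0,0.024,0.015,0,0,0,0.02,0,0.024,0.015,0,0,0,0,0,0.022,0.015,0,0,0,0,0,0.01,0.007,0,0,0,0,0,0.005,0.004,0,0,0,0,0,0,0,0,0,0,0,0,0,0,0,0,0,0,0,0,0,0,0,0,0]

```text
clock: 2.15
position: [0.5158, 0.133, 0.2405]
ee_rot: [-0.002, 0.713, 0.701, -0.001]
contact_force: [0.1, -0.0, 0.2]
width: -0.0006
```

```bash
python3 -c "
from plan import *
grab('wrist','wrist1')
plan(.515,.125,.245,88,1)"
```

```text
pos [0.5156 0.1327 0.2405] yaw 89.01 tilt [-0.0048  0.0015] D [-0.0006 -0.0077  0.0045] per row 0.008958394699518693 -1.008018601606588 t 2.2 F [-0.99 -0.54 -0.27]
0 [-0.0077 -0.0005 -0.0045] 0.0176
```

View pics/wrist1.png

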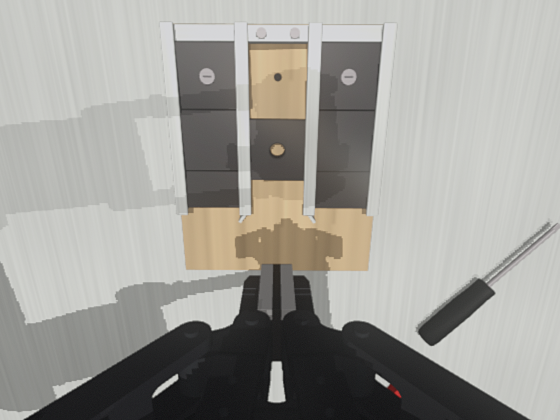

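The wrist view is clear: drilled tile with its hole at (277,150), front edge at v≈120 and rear at v≈180. Stop face is near v≈43 and the middle-row rails run along u≈243 and 312.

Run:
```python
from h import *
d=load('wrist1'); W=world(d)
o=-d['R'].T@d['t']
def ray(u,v,z):
    r=d['R'].T@np.array([(u-d['cx'])/d['fx'],(v-d['cy'])/d['fy'],1]); return (o+r*(z-o[2])/r[2]).round(4)
im=cv2.resize(d['image'][15:285,150:405],None,fx=2.2,fy=2.2,interpolation=cv2.INTER_CUBIC)
cv2.imwrite('pics/c1.png',im[:,:,::-1])
im=cv2.resize(d['image'][20:130,230:325],None,fx=5.4,fy=5.4,interpolation=cv2.INTER_CUBIC)
cv2.imwrite('pics/c2.png',im[:,:,::-1])
# wood pixels board corners
img=d['image'].astype(int); wood=(img[...,0]-img[...,2]>40)&(abs(W[...,2]-.009)<.006)
for v in (225,260):
    us=np.where(wood[v,150:405])[0]+150; print(v,us.min(),us.max(),ray(us.min()-.5,v,.009),ray(us.max()+.5,v,.009))
for u in (200,360):
    vs=np.where(wood[200:290,u])[0]+200; print('front',u,vs.min(),vs.max(),ray(u,vs.max()+.5,.009))
print('hole',ray(277.5,150,.027),W[130,277],W[165,277],W[100,277],W[33,277],W[33,360])
g=d['image'].mean(2)
print('col277 gray',[(v,int(g[v,262])) for v in list(range(20,56))])
print([(v,int(g[v,262]),round(float(W[v,262,2]),4),round(float(W[v,262,1]),4)) for v in list(range(114,124))+list(range(174,186))])
for v in (80,150,200):
    print(v,[(u,int(g[v,u])) for u in list(range(230,256))+list(range(300,325))])
```

```text
225 183 371 [0.4078 0.0704 0.009 ] [0.6198 0.0674 0.009 ]
260 186 368 [0.4069 0.0267 0.009 ] [0.6194 0.0238 0.009 ]
front 200 208 269 [0.4228 0.0141 0.009 ]
front 360 208 270 [0.6104 0.0103 0.009 ]
hole [0.5158 0.1561 0.027 ] [0.515617   0.17565785 0.02692916] [0.51509362 0.14098206 0.02710108] [0.51598196 0.20308323 0.00857362] [0.51691341 0.26143107 0.02717246] [0.59162947 0.26030127 0.02640276]
col277 gray [(20, 202), (21, 203), (22, 203), (23, 193), (24, 176), (25, 209), (26, 216), (27, 204), (28, 194), (29, 192), (30, 195), (31, 195), (32, 195), (33, 195), (34, 195), (35, 197), (36, 196), (37, 187), (38, 157), (39, 210), (40, 217), (41, 152), (42, 96), (43, 101), (44, 129), (45, 133), (46, 132), (47, 133), (48, 130), (49, 134), (50, 180), (51, 187), (52, 185), (53, 184), (54, 184), (55, 185)]
[(114, 165, 0.0104, 0.1899), (115, 165, 0.0087, 0.1888), (116, 168, 0.0088, 0.1878), (117, 170, 0.0089, 0.1868), (118, 116, 0.0151, 0.1863), (119, 79, 0.0261, 0.1863), (120, 90, 0.0269, 0.1854), (121, 95, 0.0261, 0.1844), (122, 94, 0.026, 0.1834), (123, 93, 0.0263, 0.1825), (174, 73, 0.0271
[... 1414 characters left out ...]
), (316, 173), (317, 106), (318, 86), (319, 90), (320, 91), (321, 90), (322, 90), (323, 90), (324, 91)]
200 [(230, 70), (231, 71), (232, 71), (233, 72), (234, 72), (235, 73), (236, 70), (237, 68), (238, 80), (239, 144), (240, 191), (241, 183), (242, 180), (243, 185), (244, 185), (245, 184), (246, 185), (247, 187), (248, 188), (249, 186), (250, 162), (251, 99), (252, 108), (253, 148), (254, 178), (255, 178), (300, 182), (301, 182), (302, 172), (303, 160), (304, 185), (305, 183), (306, 181), (307, 183), (308, 186), (309, 185), (310, 184), (311, 186), (312, 188), (313, 189), (314, 172), (315, 89), (316, 66), (317, 70), (318, 72), (319, 71), (320, 71), (321, 71), (322, 71), (323, 72), (324, 71)]
```

View pics/c2.png

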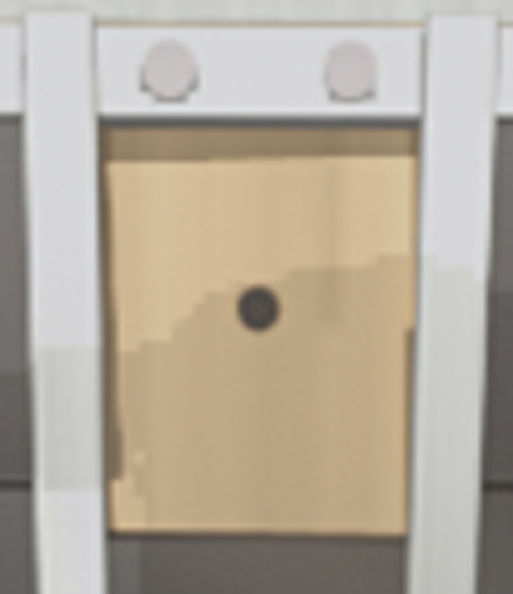

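Run:
```python
from h import *
d=load('wrist1'); o=-d['R'].T@d['t']
def ray(u,v,z):
    r=d['R'].T@np.array([(u-d['cx'])/d['fx'],(v-d['cy'])/d['fy'],1]); return (o+r*(z-o[2])/r[2]).round(4)
for v,a,b in ((80,247.8,307),(150,249.2,304.3),(200,250.4,303.3)):
    A,B=ray(a,v,.0325),ray(b,v,.0325); print(v,A,B,(A+B)/2,np.linalg.norm(B-A))
print('stop top/bottom edge',ray(277,41.3,.027),ray(277,42.5,.009),'tile front',ray(277,118,.027),'rear',ray(262,179.3,.027),ray(290,179.3,.027))
g=d['image'].mean(2)
for u in (241,312): print('rail mouth',u,[(v,int(g[v,u])) for v in range(205,225)])
for u in (200,340): print([(v,int(g[v,u])) for v in range(203,213)])
```

```text
80 [0.4894 0.222  0.0325] [0.544  0.2211 0.0325] [0.5167  0.22155 0.0325 ] 0.05460741707863506
150 [0.4881 0.1574 0.0325] [0.5421 0.1566 0.0325] [0.5151 0.157  0.0325] 0.05400592560080797
200 [0.4873 0.1061 0.0325] [0.5415 0.1053 0.0325] [0.5144 0.1057 0.0325] 0.054205903737508124
stop top/bottom edge [0.5168 0.2546 0.027 ] [0.5168 0.2555 0.009 ] tile front [0.5158 0.1871 0.027 ] rear [0.4995 0.1264 0.027 ] [0.5282 0.1259 0.027 ]
rail mouth 241 [(205, 182), (206, 183), (207, 200), (208, 203), (209, 203), (210, 201), (211, 202), (212, 202), (213, 204), (214, 205), (215, 142), (216, 138), (217, 177), (218, 205), (219, 211), (220, 204), (221, 200), (222, 184), (223, 165), (224, 160)]
rail mouth 312 [(205, 187), (206, 204), (207, 206), (208, 206), (209, 205), (210, 205), (211, 204), (212, 205), (213, 206), (214, 207), (215, 164), (216, 138), (217, 169), (218, 197), (219, 209), (220, 208), (221, 201), (222, 192), (223, 180), (224, 176)]
[(203, 73), (204, 73), (205, 71), (206, 68), (207, 102), (208, 165), (209, 171), (210, 169), (211, 169), (212, 168)]
[(203, 83), (204, 83), (205, 83), (206, 80), (207, 84), (208, 132), (209, 175), (210, 178), (211, 176), (212, 176)]
```

Panel yaw is about −1.15°. The row centre line is x = 0.5156 + 0.02·(y−0.156). The stop face is at y≈0.255, and the drilled tile's rear is at 0.126 and front at 0.187, leaving 68 mm to go. Now I'll lower the shut fingers behind it.

Emit:
apply_moves:
  moves: [0,-0.02,0,0.03,0,0,0,0,-0.01,-0.001,0.038,0,0,0,0,0,0,0.038,0,0,0,0,0,0,0.038,0,0,0,0,0,0,0.03,0,0,0,0,0,0,0.02,0,0,0,0,0,0,0.008,0,0,0,0,0,0,0.003,0,0,0]

```text
clock: 2.87
position: [0.515, 0.0928, 0.0351]
ee_rot: [0.003, 0.717, 0.697, 0.003]
contact_force: [0.1, 0.4, -0.0]
width: 0.0001
```

```bash
python3 -c "
from plan import *
plan(.5146,.105,.014,88.85,1)"
```

```text
pos [0.515  0.0928 0.0351] yaw 88.36 tilt [ 0.0093 -0.0002] D [-0.0004  0.0122 -0.0211] per row 0.024377546584730618 0.48551170741602634 t 2.8667 F [ 0.07  0.38 -0.01]
0 [ 0.0122 -0.0007  0.0211] -0.0085
```

Emit:
apply_moves:
  moves: [0,0.003,0,0.01,0.005,0,-0.005,0,0.003,0,0.007,0.004,0,-0.003,0,0.002,0,0.003,0,0,0,0,0.001,0,0.001,0,0,0,0,0.001,0,0,0,0,0,0,0.001,0,0,0,0,0,0,0,0,0,0,0,0,0,0,0,0,0,0,0]

```text
clock: 3.53
position: [0.52, 0.1046, 0.0176]
ee_rot: [0.003, 0.714, 0.7, 0.004]
contact_force: [-0.4, -1.0, -0.4]
width: -0.0001
```

```bash
python3 -c "
from plan import *
plan(.5146,.105,.014,88.85,1)"
```

```text
pos [0.52   0.1046 0.0176] yaw 88.82 tilt [0.0105 0.0006] D [-0.0054  0.0004 -0.0036] per row 0.0065283823705014 0.026248868252164093 t 3.5333 F [-0.35 -1.03 -0.39]
0 [ 0.0003 -0.0054  0.0036] -0.0005
```

Emit:
apply_moves:
  moves: [0,0.002,-0.003,0.001,0.006,0,0,0,0.002,-0.003,0.001,0.004,0,0,0,0.002,-0.002,0.001,0,0,0,0,0.002,-0.001,0,0,0,0,0,0.002,0,0,0,0,0,0,0.003,0,0,0,0,0,0,0.004,0,0,0,0,0,0,0.004,0,0,0,0,0]

```text
clock: 4.2
position: [0.5106, 0.1261, 0.0152]
ee_rot: [0.001, 0.714, 0.7, -0.0]
contact_force: [-0.4, -1.2, 0.3]
width: 0.0003
```

```bash
python3 -c "
from plan import *
plan(.5146,.230,.014,88.85,1)"
```

```text
pos [0.5106 0.1261 0.0152] yaw 88.85 tilt [ 0.0006 -0.0014] D [ 0.004   0.1039 -0.0012] per row 0.10399024259585865 0.00023723221046094878 t 4.2 F [-0.39 -1.18  0.29]
0 [0.104  0.0019 0.0012] -0.0
```

Emit:
apply_moves:
  moves: [0,0.005,0.001,0,0,0,0,0,0.005,0.001,0,0,0,0,0,0.005,0.001,0,0,0,0,0,0.005,0.001,0,0,0,0,0,0.005,0,0,0,0,0,0,0.005,0,0,0,0,0,0,0.004,0,0,0,0,0,0,0.003,0,0,0,0,0]

```text
clock: 4.87
position: [0.5143, 0.1664, 0.0149]
ee_rot: [0.0, 0.713, 0.701, -0.002]
contact_force: [-0.8, -1.6, 1.1]
width: -0.0
```

```bash
python3 -c "
from plan import *
plan(.5162,.184,.014,88.85,1)
grab('side','side1');grab('wrist','wrist2')
d=load('side1'); im=cv2.resize(d['image'][150:250,190:310],None,fx=6,fy=6,interpolation=cv2.INTER_CUBIC); cv2.imwrite('pics/c3.png',im[:,:,::-1])"
```

```text
pos [0.5143 0.1664 0.0149] yaw 88.96 tilt [-0.003  -0.0038] D [ 0.0019  0.0176 -0.0009] per row 0.017756150121281563 -0.11175063726399365 t 4.8667 F [-0.78 -1.58  1.15]
0 [0.0177 0.0016 0.0009] 0.002
```

View pics/wrist2.png

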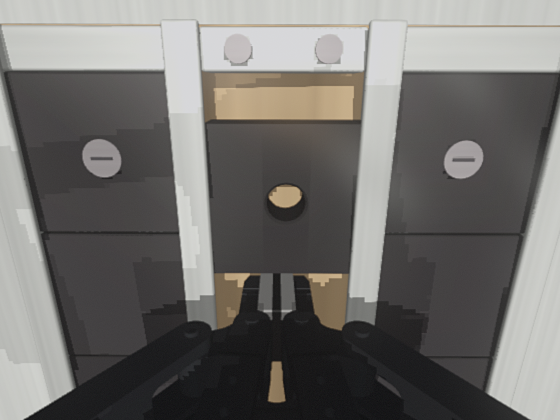

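The wrist view shows the tile squarely pushed, front edge at v≈121 and stop edge at v≈70. I'll compute the gap.

```bash
cat > gap.py <<'E'
from h import *
def ray(d,u,v,z):
    o=-d['R'].T@d['t']; r=d['R'].T@np.array([(u-d['cx'])/d['fx'],(v-d['cy'])/d['fy'],1]); return o+r*(z-o[2])/r[2]
def prof(d,u,a,b):
    g=d['image'].mean(2); print(u,' '.join(f'{v}:{int(g[v,u-1:u+2].mean())}' for v in range(a,b)))
E
python3 - <<'E'
from gap import *
d=load('wrist2')
for u in (245,320): prof(d,u,66,76); prof(d,u,116,126); prof(d,u,268,278)
s=ray(d,282,71,.027);f=ray(d,282,121.2,.027);b=ray(d,230,273,.027)
print(s,f,b)
E
```

```text
245 66:210 67:217 68:217 69:201 70:178 71:127 72:101 73:123 74:135 75:136
245 116:165 117:167 118:170 119:115 120:67 121:58 122:60 123:65 124:82 125:85
245 268:62 269:62 270:62 271:57 272:67 273:139 274:165 275:166 276:166 277:165
320 66:215 67:201 68:198 69:186 70:165 71:131 72:100 73:99 74:105 75:106
320 116:158 117:159 118:160 119:125 120:78 121:66 122:68 123:70 124:85 125:89
320 268:63 269:62 270:60 271:58 272:60 273:108 274:160 275:164 276:162 277:161
[0.51723003 0.25523289 0.027     ] [0.51703236 0.2386037  0.027     ] [0.49495931 0.17813553 0.027     ]
```

Emit:
apply_moves:
  moves: [0,0.002,0,0,0,0,0,0,0.002,0,0,0,0,0,0,0.002,0,0,0,0,0,0,0.002,0,0,0,0,0,0,0.001,0,0,0,0,0,0,0.001,0,0,0,0,0,0,0.0007,0,0,0,0,0,0,0.0005,0,0,0,0,0]

```text
clock: 5.63
position: [0.5148, 0.1782, 0.0149]
ee_rot: [0.0, 0.714, 0.701, -0.002]
contact_force: [-0.0, -2.6, 0.9]
width: 0.0002
```

Run:
```python
from gap import *
from plan import plan
plan(.5162,.184,.014,88.85,1)
d=grab('wrist','wrist3')
for u in (245,320): prof(d,u,60,135)
```

```text
pos [0.5148 0.1782 0.0149] yaw 88.94 tilt [-0.0024 -0.0037] D [ 0.0014  0.0058 -0.0009] per row 0.005992377967980429 -0.08774144095041501 t 5.6333 F [-0.04 -2.59  0.94]
0 [0.0058 0.0013 0.0009] 0.0015
245 60:191 61:191 62:190 63:175 64:206 65:222 66:222 67:222 68:221 69:221 70:222 71:222 72:212 73:195 74:191 75:192 76:192 77:192 78:193 79:192 80:193 81:193 82:193 83:194 84:194 85:177 86:173 87:173 88:174 89:173 90:174 91:173 92:172 93:171 94:170 95:169 96:159 97:143 98:134 99:139 100:194 101:201 102:200 103:193 104:173 105:128 106:120 107:123 108:123 109:123 110:123 111:121 112:121 113:121 114:120 115:117 116:121 117:171 118:180 119:123 120:74 121:67 122:67 123:67 124:89 125:91 126:91 127:89 128:89 129:89 130:87 131:87 132:87 133:86 134:85
320 60:182 61:182 62:180 63:167 64:208 65:222 66:223 67:222 68:222 69:223 70:223 71:213 72:202 73:172 74:166 75:169 76:169 77:169 78:169 79:169 80:170 81:170 82:169 83:170 84:169 85:169 86:169 87:168 88:169 89:169 90:169 91:169 92:168 93:167 94:167 95:167 96:165 97:142 98:135 99:194 100:201 101:199 102:198 103:197 104:178 105:149 106:117 107:112 108:114 109:114 110:114 111:115 112:115 113:114 114:113 115:116 116:162 117:169 118:169 119:133 120:87 121:74 122:75 123:77 124:89 125:96 126:96 127:96 128:95 129:95 130:95 131:95 132:95 133:94 134:93
```

Emit:
apply_moves:
  moves: [0,0.0006,0,0,0,0,0,0,0.0006,0,0,0,0,0,0,0.0006,0,0,0,0,0,0,0.0005,0,0,0,0,0,0,0.0005,0,0,0,0,0,0,0.0005,0,0,0,0,0,0,0.0005,0,0,0,0,0,0,0.0005,0,0,0,0,0]

```text
clock: 6.35
position: [0.5149, 0.1827, 0.0149]
ee_rot: [0.001, 0.714, 0.7, -0.002]
contact_force: [-0.8, -2.9, 0.1]
width: 0.0001
```

Emit:
apply_moves:
  moves: [0,0.0004,0,0,0,0,0,0,0.0004,0,0,0,0,0,0,0.0004,0,0,0,0,0,0,0.0004,0,0,0,0,0,0,0.0004,0,0,0,0,0,0,0.0004,0,0,0,0,0,0,0.0004,0,0,0,0,0,0,0.0004,0,0,0,0,0]

```text
clock: 7.02
position: [0.5149, 0.1843, 0.0149]
ee_rot: [0.002, 0.713, 0.701, -0.004]
contact_force: [-0.3, -4.7, 2.0]
width: 0.0003
```

Emit:
apply_moves:
  moves: [0,0.0006,0,0,0,0,0,0,0.0006,0,0,0,0,0,0,0.0006,0,0,0,0,0,0,0.0006,0,0,0,0,0,0,0.0006,0,0,0,0,0,0,0.0006,0,0,0,0,0,0,0.0006,0,0,0,0,0,0,0.0006,0,0,0,0,0]

```text
clock: 7.68
position: [0.5149, 0.1843, 0.015]
ee_rot: [0.004, 0.712, 0.702, -0.007]
contact_force: [-0.7, -6.3, 1.6]
width: -0.0004
```

Run:
```python
from gap import *
from plan import plan
plan(.5162,.184,.014,88.85,1)
d=grab('wrist','wrist4')
```

```text
pos [0.5149 0.1843 0.015 ] yaw 89.21 tilt [-0.0036 -0.0161] D [ 0.0013 -0.0003 -0.001 ] per row 0.0016389317464641131 -0.36063325372079796 t 7.6833 F [-0.65 -6.33  1.57]
0 [-0.0003  0.0013  0.001 ] 0.0063
```

View pics/wrist4.png

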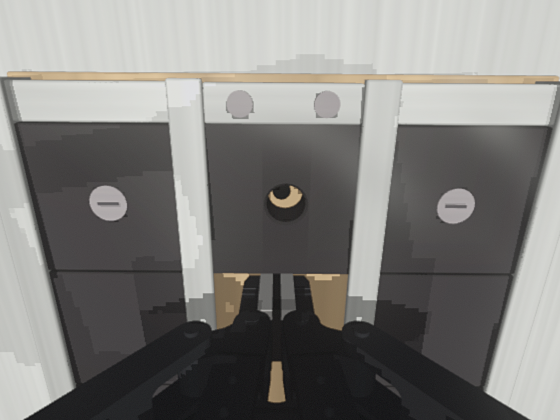

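The drilled tile now meets the stop with no visible gap (v≈124). Pressing up to about 10 N.

Emit:
apply_moves:
  moves: [0,0.0009,0,0,0,0,0,0,0.001,0,0,0,0,0,0,0.001,0,0,0,0,0,0,0.001,0,0,0,0,0,0,0.001,0,0,0,0,0,0,0.001,0,0,0,0,0,0,0.001,0,0,0,0,0,0,0.001,0,0,0,0,0]

```text
clock: 8.4
position: [0.515, 0.1841, 0.0151]
ee_rot: [0.009, 0.71, 0.704, -0.013]
contact_force: [0.5, -6.8, 1.5]
width: 0.0002
```

Run:
```python
from plan import *
plan(.5162,.184,.014,88.85,1)
```

```text
pos [0.515  0.1841 0.0151] yaw 89.54 tilt [-0.0051 -0.0307] D [ 0.0012 -0.0001 -0.0011] per row 0.0016940711153509177 -0.6945262644715093 t 8.4 F [ 0.47 -6.85  1.53]
0 [-0.0001  0.0012  0.0011] 0.0121
```

Emit:
apply_moves:
  moves: [0,0.001,0,0,0,0.003,0.001,0,0.001,0,0,0,0.004,0.001,0,0.001,0,0,0,0.004,0.001,0,0.001,0,0,0,0.004,0.001,0,0.001,0,0,0,0.004,0.001,0,0.001,0,0,0,0.004,0.001,0,0.001,0,0,0,0.004,0.001,0,0.001,0,0,0,0.004,0.001]

```text
clock: 9.07
position: [0.515, 0.1843, 0.015]
ee_rot: [0.002, 0.711, 0.703, -0.007]
contact_force: [-0.5, -6.5, 1.5]
width: 0.0
```

Run:
```python
from plan import *
plan(.5162,.184,.014,88.85,1)
```

```text
pos [0.515  0.1843 0.015 ] yaw 89.41 tilt [-0.0064 -0.0129] D [ 0.0012 -0.0003 -0.001 ] per row 0.0016308926455226387 -0.5567732505134166 t 9.0667 F [-0.49 -6.51  1.51]
0 [-0.0003  0.0013  0.001 ] 0.0097
```

Emit:
apply_moves:
  moves: [0,0.0015,0,0,0,0.005,0.001,0,0.0018,0,0,0,0.005,0.001,0,0.0018,0,0,0,0.005,0.001,0,0.0018,0,0,0,0.005,0.001,0,0.0018,0,0,0,0.005,0.001,0,0.0018,0,0,0,0.005,0.001,0,0.0018,0,0,0,0.005,0.001,0,0.0018,0,0,0,0.005,0.001]

```text
clock: 9.73
position: [0.5149, 0.1845, 0.0148]
ee_rot: [-0.004, 0.71, 0.704, -0.002]
contact_force: [0.3, -9.2, 2.1]
width: -0.0001
```

Run:
```python
from plan import *
plan(.5162,.184,.014,88.85,1)
```

```text
pos [0.5149 0.1845 0.0148] yaw 89.55 tilt [-0.0083  0.0036] D [ 0.0013 -0.0005 -0.0008] per row 0.0015509040959852728 -0.6975942769078028 t 9.7333 F [ 0.34 -9.22  2.11]
0 [-0.0005  0.0013  0.0008] 0.0122
```

Emit:
apply_moves:
  moves: [0,0.0022,0,0,-0.001,0.003,0.001,0,0.0024,0,0,-0.001,0.003,0.001,0,0.0024,0,0,-0.001,0.003,0.001,0,0.0024,0,0,-0.001,0.003,0.001,0,0.0024,0,0,-0.001,0.003,0.001,0,0.0024,0,0,-0.001,0.003,0.001,0,0.0024,0,0,-0.001,0.003,0.001,0,0.0024,0,0,-0.001,0.003,0.001]

```text
clock: 10.4
position: [0.5151, 0.1844, 0.0149]
ee_rot: [0.001, 0.708, 0.706, -0.003]
contact_force: [0.7, -12.2, 1.2]
width: 0.0005
```

Run:
```python
from plan import *
plan(.5162,.184,.014,88.85,1)
```

```text
pos [0.5151 0.1844 0.0149] yaw 89.9 tilt [-0.0027 -0.0055] D [ 0.0011 -0.0004 -0.0009] per row 0.0014878529819005912 -1.0450459174992766 t 10.4 F [  0.68 -12.15   1.18]
0 [-0.0004  0.0011  0.0009] 0.0182
```

Emit:
apply_moves:
  moves: [0,0.0023,0,0,0,0.004,0.002,0,0.0023,0,0,0,0.004,0.002,0,0.0023,0,0,0,0.004,0.002,0,0.0023,0,0,0,0.004,0.002,0,0.0023,0,0,0,0.004,0.002,0,0.0023,0,0,0,0.004,0.002,0,0.0023,0,0,0,0.004,0.002,0,0.0023,0,0,0,0.004,0.002]

```text
clock: 11.07
position: [0.515, 0.1844, 0.0149]
ee_rot: [-0.0, 0.709, 0.705, -0.004]
contact_force: [0.2, -10.9, 3.0]
width: -0.0002
```

Firm press done: about 11–12 N for over 1 s. Now retreat, open up and head for the plain tile.

Run:
```python
from m import *
for k,b in dict(pink=(308,328,348,364),red=(328,266,356,296),blue=(214,288,248,320),jar=(355,288,395,330)).items():
    r,n,z,p=rect('side0',b,(.010,.1)); print(k,r,n,z)
```

```text
pink ((611.3404541015625, -314.1273498535156), (41.966697692871094, 60.93683624267578), 27.765300750732422) 609 0.01827256563679476
red ((688.059814453125, -160.96505737304688), (62.74055099487305, 39.828163146972656), 61.189247131347656) 412 0.018392112687645443
blue ((434.2703552246094, -173.56954956054688), (40.9951057434082, 62.00392532348633), 22.19235610961914) 487 0.018594659005246646
jar ((720.4769287109375, -273.114990234375), (56.33966827392578, 56.29977798461914), 15.945817947387695) 984 0.0671402923472885
```

Emit:
apply_moves:
  moves: [0,-0.002,0,0,0,0,0,0,-0.004,0,-0.002,0,0,0,0,0,0,-0.02,0,0,0.01,0,0,0,-0.04,0,0,0,0,0,0,-0.04,0,0,0,0,-0.01,0,-0.04,0,0,0,0,-0.035,0,-0.02,0,0,0,0,-0.04,0,0,0,0,0]

```text
clock: 11.73
position: [0.5154, 0.1029, 0.1818]
ee_rot: [-0.006, 0.711, 0.703, 0.002]
contact_force: [1.0, -0.2, 0.1]
width: 0.0001
```

Run:
```python
from plan import *
plan(.485,-.375,.18,94,14,1)
```

```text
pos [0.5154 0.1029 0.1818] yaw 89.38 tilt [-0.0059  0.0108] D [-0.0304 -0.4779 -0.0018] per row 0.03420281866037817 4.622523549714292 t 11.7333 F [ 1.04 -0.2   0.08]
0 [-0.0342 -0.0018  0.0001] -0.0807
1 [-0.0339 -0.0045  0.0001] 0
2 [-0.0339 -0.0045  0.0001] 0
3 [-0.0339 -0.0045  0.0001] 0
4 [-0.0339 -0.0045  0.0001] 0
5 [-0.0339 -0.0045  0.0001] 0
6 [-0.0339 -0.0045  0.0001] 0
7 [-0.0339 -0.0045  0.0001] 0
8 [-0.0339 -0.0045  0.0001] 0
9 [-0.0339 -0.0045  0.0001] 0
10 [-0.0339 -0.0045  0.0001] 0
11 [-0.0339 -0.0045  0.0001] 0
12 [-0.0339 -0.0045  0.0001] 0
13 [-0.0339 -0.0045  0.0001] 0
```

Emit:
apply_moves:
  moves: [0.085,-0.04,-0.002,0,-0.006,-0.01,-0.04,0.085,-0.041,-0.004,0,0,0,-0.04,0.085,-0.041,-0.005,0,0,0,0,0.085,-0.041,-0.005,0,0,0,0,0.085,-0.041,-0.005,0,0,0,0,0.085,-0.041,-0.005,0,0,0,0,0.085,-0.041,-0.005,0,0,0,0,0.085,-0.041,-0.005,0,0,0,0]

```text
clock: 12.4
position: [0.5045, -0.2289, 0.1865]
ee_rot: [0.006, 0.678, 0.735, 0.014]
contact_force: [0.3, 0.4, -0.3]
width: 0.085
```

Run:
```python
from plan import *
plan(.485,-.375,.18,94,5,1)
```

```text
pos [ 0.5045 -0.2289  0.1865] yaw 94.55 tilt [0.0283 0.0126] D [-0.0195 -0.1461 -0.0065] per row 0.0295153344749191 -0.5537938852744471 t 12.4 F [ 0.26  0.44 -0.3 ]
0 [-0.0288 -0.0062  0.0013] 0.0097
1 [-0.0289 -0.0059  0.0013] 0
2 [-0.0289 -0.0059  0.0013] 0
3 [-0.0289 -0.0059  0.0013] 0
4 [-0.0289 -0.0059  0.0013] 0
```

Emit:
apply_moves:
  moves: [0.085,-0.036,-0.008,0,0.014,-0.006,0.009,0.085,-0.036,-0.008,0,0.014,-0.006,0,0.085,-0.034,-0.007,0.005,0,0,0,0.085,-0.02,-0.004,0.005,0,0,0,0.085,-0.01,-0.002,0,0,0,0,0.085,0,0,0,0,0,0,0.085,0,0,0,0,0,0,0.085,0,0,0,0,0,0]

```text
clock: 13.07
position: [0.4882, -0.3787, 0.1756]
ee_rot: [0.005, 0.686, 0.728, 0.005]
contact_force: [-1.0, 0.2, -0.3]
width: 0.0851
```

Run:
```python
from plan import *
d=grab('wrist','wrist5')
plan(.485,-.3695,.15,94,4,1)
from m import rect
r,n,z,p=rect('wrist5',(0,0,560,330),(.013,.024),120); print(n,z)
W=world(d); g=d['image'].max(2)
m=((W[...,2]>.013)&(W[...,2]<.022)&(g<130)&(abs(W[...,0]-.485)<.06)&(abs(W[...,1]+.37)<.06)).astype(np.uint8)
c,_=cv2.findContours(m,0,2); c=max(c,key=cv2.contourArea); P=np.array([W[v,u] for u,v in c[:,0]]); print(cv2.minAreaRect((P[:,:2]*1000).astype(np.float32)),np.median(P[:,2]))
```

```text
pos [ 0.4882 -0.3782  0.1757] yaw 93.46 tilt [0.0151 0.001 ] D [-0.0032  0.0087 -0.0257] per row 0.006827624724736646 0.5430491481773733 t 13.1167 F [-0.51  0.46  0.16]
0 [ 0.0022 -0.0007  0.0064] -0.0095
1 [ 0.0022 -0.0007  0.0064] 0
2 [ 0.0022 -0.0007  0.0064] 0
3 [ 0.0022 -0.0007  0.0064] 0
5734 0.017945025822888573
((483.6630859375, -370.9717712402344), (59.704444885253906, 60.09246063232422), 4.5324811935424805) 0.017336581083092065
```

View pics/wrist5.png

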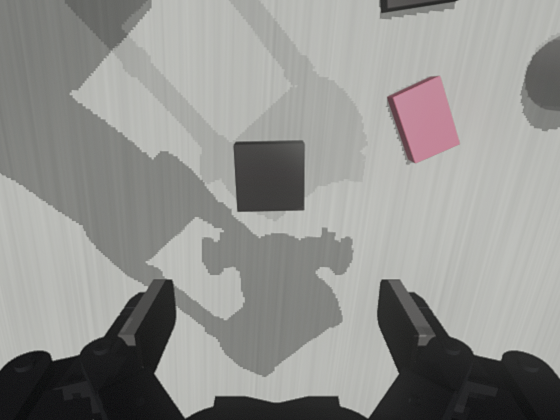

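Plain tile is square under the open jaws at (270,176), centre (0.4837, −0.371). Descending.

Emit:
apply_moves:
  moves: [0.085,0.003,-0.002,0.035,0.008,0,-0.01,0.085,0.003,-0.002,0.035,0.006,0,-0.008,0.085,0.001,0,0.035,0,0,0,0.085,0,0,0.03,0,0,0,0.085,0,0,0.015,0,0,0,0.085,0,0,0.006,0,0,0,0.085,0,0,0,0,0,0,0.085,0,0,0,0,0,0]

```text
clock: 13.78
position: [0.4927, -0.3606, 0.022]
ee_rot: [0.006, 0.674, 0.739, 0.003]
contact_force: [-0.4, -0.6, 0.8]
width: 0.0846
```

Run:
```python
from plan import *
plan(.4837,-.371,.002,94.5,1,1)
```

```text
pos [ 0.4927 -0.3606  0.022 ] yaw 95.31 tilt [ 0.0123 -0.0043] D [-0.009  -0.0104 -0.02  ] per row 0.024238937201101075 -0.8088044131506478 t 13.7833 F [-0.43 -0.55  0.79]
0 [-0.0095 -0.0099  0.02  ] 0.0141
```

Emit:
apply_moves:
  moves: [0.085,-0.005,-0.006,0,0.006,-0.002,0.007,0.085,-0.004,-0.004,0,0.006,-0.002,0.007,0.085,-0.001,-0.001,0.004,0,0,0,0.085,0,0,0.005,0,0,0,0.085,0,0,0.004,0,0,0,0.085,0,0,0.002,0,0,0,0.085,0,0,0.001,0,0,0,0.085,0,0,0,0,0,0]

```text
clock: 14.45
position: [0.4852, -0.376, 0.0114]
ee_rot: [0.01, 0.679, 0.734, -0.004]
contact_force: [-1.3, 0.9, 0.3]
width: 0.0851
```

Run:
```python
from plan import *
plan(.4837,-.371,.002,94.5,1,1)
```

```text
pos [ 0.4852 -0.376   0.0114] yaw 94.42 tilt [ 0.009  -0.0187] D [-0.0015  0.005  -0.0094] per row 0.010726840474103896 0.08485165850198115 t 14.45 F [-1.28  0.91  0.33]
0 [ 0.0051 -0.0011  0.0094] -0.0015
```

Emit:
apply_moves:
  moves: [0.085,0.003,-0.001,0.004,0.004,0.008,0,0.085,0.002,-0.001,0.004,0.004,0.007,0,0.08,0,0,0.002,0,0.003,0,0.07,0,0,0,0,0,0,0.05,0,0,0,0,0,0,0.05,0,0,0,0,0,0,0.05,0,0,0,0,0,0,0.05,0,0,0,0,0,0]
  newtons: 40

```text
clock: 15.12
position: [0.4829, -0.3706, -0.0]
ee_rot: [-0.001, 0.679, 0.734, -0.0]
contact_force: [0.1, -0.5, 0.4]
width: 0.059
```

Run:
```python
from plan import *
plan(.4837,-.371,.002,94.5,1,1); print(manip.get_state()['width'])
```

```text
pos [ 0.4829 -0.3706 -0.    ] yaw 94.42 tilt [-0.0014  0.001 ] D [ 0.0008 -0.0004  0.002 ] per row 0.0021813192109277793 0.07816929015732872 t 15.1167 F [ 0.09 -0.55  0.41]
0 [-0.0005  0.0007 -0.002 ] -0.0014
0.05896748338612074
```

Emit:
apply_moves:
  moves: [0.05,0,0,-0.015,0,0,0,0.05,0,0,-0.035,0,0,0,0.05,0.02,0.001,-0.035,0,0,0.03,0.05,0.035,0.004,-0.01,0,0,0.03,0.05,0.04,0.004,0,0,0,0.03,0.05,0.04,0.003,0,0,0,0.01,0.05,0.04,0.002,0,0,0,0,0.05,0.04,0.002,0,0,0,0]

```text
clock: 15.78
position: [0.4984, -0.1573, 0.0955]
ee_rot: [-0.0, 0.721, 0.693, -0.001]
contact_force: [1.5, 0.5, -2.6]
width: 0.0588
```

Run:
```python
from plan import *
plan(.5135,.05,.06,88.85,6,1); print(manip.get_state()['width'])
```

```text
pos [ 0.4984 -0.1573  0.0955] yaw 87.66 tilt [-0.0017 -0.0005] D [ 0.0151  0.2073 -0.0355] per row 0.03514164521127632 1.187769125979084 t 15.7833 F [ 1.51  0.53 -2.65]
0 [0.0346 0.0011 0.0059] -0.0207
1 [0.0346 0.0018 0.0059] 0
2 [0.0346 0.0018 0.0059] 0
3 [0.0346 0.0018 0.0059] 0
4 [0.0346 0.0018 0.0059] 0
5 [0.0346 0.0018 0.0059] 0
0.058757712725149736
```

Emit:
apply_moves:
  moves: [0.05,0.038,0.002,0.003,0,0,-0.01,0.05,0.038,0.002,0.005,0,0,-0.005,0.05,0.038,0.002,0.005,0,0,-0.005,0.05,0.036,0.002,0.005,0,0,0,0.05,0.022,0.001,0.005,0,0,0,0.05,0.01,0,0.004,0,0,0,0.05,0.004,0,0,0,0,0,0.05,0,0,0,0,0,0]

```text
clock: 16.45
position: [0.5069, 0.0465, 0.0651]
ee_rot: [-0.004, 0.711, 0.703, -0.001]
contact_force: [-0.6, -0.2, -2.3]
width: 0.0588
```

Run:
```python
from plan import *
grab('wrist','wrist6')
plan(.5135,.05,.012,88.85,1,1); print(manip.get_state()['width'])
```

```text
pos [0.5068 0.0459 0.0651] yaw 89.27 tilt [-0.0075  0.0032] D [ 0.0067  0.0041 -0.0531] per row 0.0536735197056403 -0.41917655922708075 t 16.5 F [-0.11  0.02 -2.99]
0 [0.0042 0.0067 0.0531] 0.0073
0.05905795487938602
```

View pics/wrist6.png

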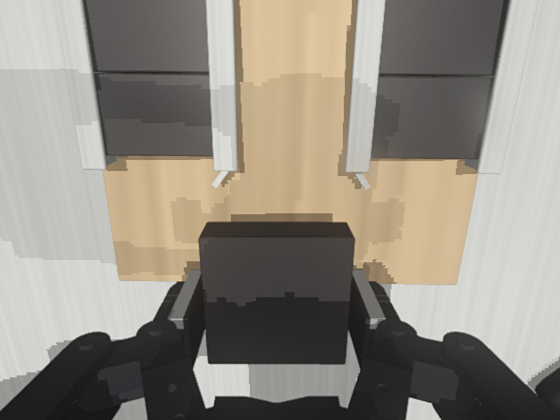

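Tile held squarely between the pads, flare tips ahead at (220,180) and (362,180). Lowering it onto the bare board.

Emit:
apply_moves:
  moves: [0.05,0.002,0.004,0.01,-0.004,-0.002,0.004,0.05,0,0.002,0.014,-0.004,-0.001,0.003,0.05,0,0,0.012,0,0,0,0.05,0,0,0.007,0,0,0,0.05,0,0,0.004,0,0,0,0.05,0,0,0.002,0,0,0,0.05,0,0,0,0,0,0,0.05,0,0,0,0,0,0]

```text
clock: 17.17
position: [0.5158, 0.0397, 0.0163]
ee_rot: [0.003, 0.717, 0.697, 0.001]
contact_force: [0.5, -0.3, -3.1]
width: 0.0589
```

Run:
```python
from plan import *
plan(.5135,.049,.0095,88.85,1,1); print(manip.get_state()['width'])
```

```text
pos [0.5158 0.0397 0.0163] yaw 88.4 tilt [ 0.0059 -0.0036] D [-0.0023  0.0093 -0.0068] per row 0.011741593955148455 0.4485918231188736 t 17.1667 F [ 0.49 -0.35 -3.06]
0 [ 0.0092 -0.0026  0.0068] -0.0078
0.05887607600025979
```

Emit:
apply_moves:
  moves: [0.05,0.005,-0.002,0,0.004,0.003,-0.004,0.05,0.004,-0.001,0.001,0.002,0.002,-0.004,0.05,0.001,0,0.002,0,0,0,0.05,0,0,0.002,0,0,0,0.05,0,0,0.0015,0,0,0,0.05,0,0,0.001,0,0,0,0.05,0,0,0,0,0,0,0.05,0,0,0,0,0,0]

```text
clock: 17.83
position: [0.5143, 0.0512, 0.01]
ee_rot: [0.001, 0.714, 0.701, 0.002]
contact_force: [0.5, -0.6, -2.9]
width: 0.0589
```

Run:
```python
from plan import *
plan(.5135,.049,.0095,88.85,1,1); print(manip.get_state()['width'])
```

```text
pos [0.5143 0.0512 0.01  ] yaw 88.96 tilt [0.0036 0.002 ] D [-0.0008 -0.0022 -0.0005] per row 0.0024022532817818136 -0.107085124182283 t 17.8333 F [ 0.47 -0.59 -2.86]
0 [-0.0022 -0.0007  0.0005] 0.0019
0.05886713439194036
```

Emit:
apply_moves:
  moves: [0.05,-0.001,0,0.001,0,0,0,0.07,0,0,0,0,0,0,0.075,0,0,0,0,0,0,0.075,0,0,-0.005,0,0,0,0.075,0,0,-0.02,0,0,0,0.075,-0.005,0,-0.035,0,0,0,0,-0.03,0,-0.02,0,0,0,0,-0.03,0,-0.005,0,0,0]

```text
clock: 18.5
position: [0.5128, -0.0127, 0.0978]
ee_rot: [-0.001, 0.711, 0.703, 0.002]
contact_force: [1.5, -0.2, -0.3]
width: 0.0519
```

Run:
```python
from plan import *
d=grab('wrist','wrist7')
plan(.5127,-.005,.015,88.85,1,1)
W=world(d); g=d['image'].max(2)
m=((W[...,2]>.022)&(W[...,2]<.031)&(g<130)&(abs(W[...,0]-.513)<.045)&(W[...,1]<.095)&(W[...,1]>0.0)).astype(np.uint8)
c,_=cv2.findContours(m,0,2); c=max(c,key=cv2.contourArea); P=np.array([W[v,u] for u,v in c[:,0]]); print(cv2.minAreaRect((P[:,:2]*1000).astype(np.float32)),np.median(P[:,2]))
```

```text
pos [ 0.5139 -0.018   0.0982] yaw 89.2 tilt [ 0.0043 -0.0013] D [-0.0012  0.013  -0.0832] per row 0.08426072431071299 -0.3494792861246121 t 18.55 F [ 1.72 -3.02  0.11]
0 [ 0.013  -0.0014  0.0832] 0.0061
((513.5801391601562, 47.20167541503906), (54.69975662231445, 59.99774169921875), 89.07859802246094) 0.026885790990586023
```

View pics/wrist7.png

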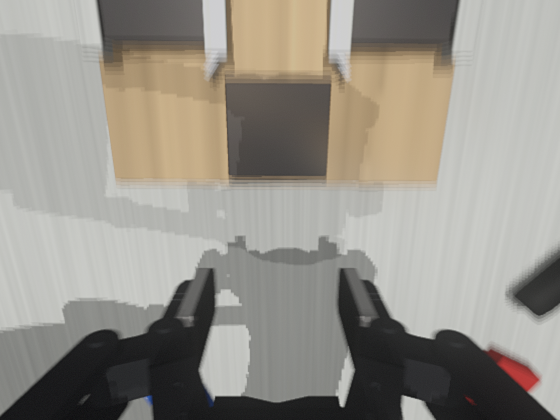

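The plain tile lies square on the bare board at (278,130), its front in the flare. Lowering the shut fingers behind it.

Emit:
apply_moves:
  moves: [0,0,0,0.02,0,0,0,0,0,0,0.03,0,0,0,0,0,-0.001,0.025,0,0,0,0,0,-0.001,0.008,0.002,0,0,0,0,0,0.003,0.002,0,0,0,0,0,0,0,0,0,0,0,0,0,0,0,0,0,0,0,0,0,0,0]

```text
clock: 19.22
position: [0.5202, -0.0228, 0.0186]
ee_rot: [0.009, 0.714, 0.7, 0.005]
contact_force: [0.6, 0.1, -0.7]
width: 0.0001
```

Run:
```python
from plan import *
plan(.5127,-.005,.0145,88.85,1,1)
```

```text
pos [ 0.5202 -0.0228  0.0186] yaw 88.82 tilt [ 0.0192 -0.0053] D [-0.0075  0.0178 -0.0041] per row 0.019761379434928054 0.028584948512189477 t 19.2167 F [ 0.57  0.05 -0.73]
0 [ 0.0177 -0.0078  0.0041] -0.0005
```

Emit:
apply_moves:
  moves: [0,0.002,-0.004,0.002,0.008,0.003,0,0,0.004,-0.003,0.001,0.007,0.002,0,0,0.004,-0.001,0.001,0.004,0,0,0,0.004,0,0,0,0,0,0,0.004,0,0,0,0,0,0,0.003,0,0,0,0,0,0,0.002,0,0,0,0,0,0,0.002,0,0,0,0,0]

```text
clock: 19.88
position: [0.5145, 0.0053, 0.0177]
ee_rot: [0.002, 0.714, 0.7, 0.002]
contact_force: [-0.9, 0.4, -0.3]
width: -0.0005
```

Run:
```python
from plan import *
plan(.513,.124,.0145,88.85,1,1)
```

```text
pos [0.5145 0.0053 0.0177] yaw 88.88 tilt [ 0.0054 -0.0002] D [-0.0015  0.1187 -0.0032] per row 0.11874900689264137 -0.03022199350180682 t 19.8833 F [-0.91  0.39 -0.31]
0 [ 0.1186 -0.0038  0.0032] 0.0005
```

Emit:
apply_moves:
  moves: [0,0.003,-0.001,0.001,0.003,0,0,0,0.003,-0.001,0.001,0.002,0,0,0,0.004,0,0.001,0,0,0,0,0.004,0,0,0,0,0,0,0.004,0,0,0,0,0,0,0.004,0,0,0,0,0,0,0.004,0,0,0,0,0,0,0.004,0,0,0,0,0]

```text
clock: 20.55
position: [0.5139, 0.0363, 0.0148]
ee_rot: [0.002, 0.714, 0.701, -0.001]
contact_force: [-0.2, -1.4, 1.5]
width: -0.0003
```

Run:
```python
from plan import *
plan(.5145,.124,.0145,88.85,1,1)
grab('wrist','wrist8')
```

```text
pos [0.5139 0.0363 0.0148] yaw 88.94 tilt [ 0.0016 -0.0034] D [ 0.0006  0.0877 -0.0003] per row 0.0877046828723395 -0.08765374292459985 t 20.55 F [-0.24 -1.44  1.46]
0 [ 0.0877 -0.001   0.0003] 0.0015
```

View pics/wrist8.png

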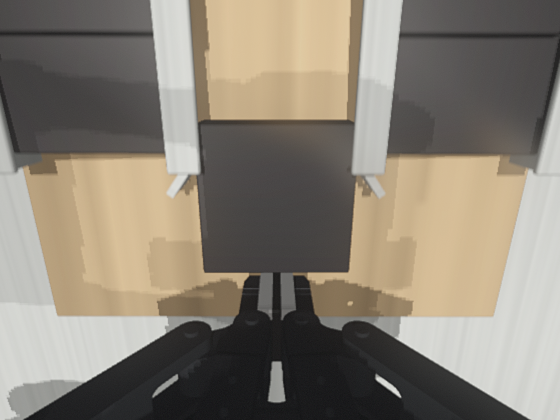

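The tile has entered the rails squarely (front edge v≈121, between the lips). Continuing.

Emit:
apply_moves:
  moves: [0,0.005,0,0,0,0.001,0,0,0.005,0,0,0,0.001,0,0,0.005,0,0,0,0.001,0,0,0.005,0,0,0,0.001,0,0,0.005,0,0,0,0,0,0,0.005,0,0,0,0,0,0,0.005,0,0,0,0,0,0,0.005,0,0,0,0,0]

```text
clock: 21.27
position: [0.5143, 0.0809, 0.0147]
ee_rot: [-0.0, 0.714, 0.7, 0.001]
contact_force: [-0.0, -2.8, 0.5]
width: -0.0002
```

Run:
```python
from plan import *
plan(.515,.1245,.0145,88.85,1,1)
```

```text
pos [0.5143 0.0809 0.0147] yaw 88.93 tilt [0.001  0.0015] D [ 0.0007  0.0436 -0.0002] per row 0.04359143598165131 -0.08126217181661509 t 21.2667 F [-0.02 -2.76  0.51]
0 [ 0.0436 -0.0001  0.0002] 0.0014
```

43 mm to go by dead reckoning; advance about 30, slowing.

Emit:
apply_moves:
  moves: [0,0.005,0,0,0,0,0,0,0.005,0,0,0,0,0,0,0.005,0,0,0,0,0,0,0.004,0,0,0,0,0,0,0.003,0,0,0,0,0,0,0.002,0,0,0,0,0,0,0.002,0,0,0,0,0,0,0.001,0,0,0,0,0]

```text
clock: 21.93
position: [0.5145, 0.1119, 0.0147]
ee_rot: [-0.0, 0.713, 0.701, 0.001]
contact_force: [-0.4, -2.0, 0.6]
width: -0.0001
```

Run:
```python
from plan import *
plan(.515,.1245,.0145,88.85,1,1)
grab('wrist','wrist9')
```

```text
pos [0.5145 0.1119 0.0147] yaw 89.02 tilt [0.0005 0.0014] D [ 0.0005  0.0126 -0.0002] per row 0.012578999724097536 -0.16759291915759092 t 21.9333 F [-0.44 -1.97  0.62]
0 [0.0126 0.0003 0.0002] 0.0029
```

View pics/wrist9.png

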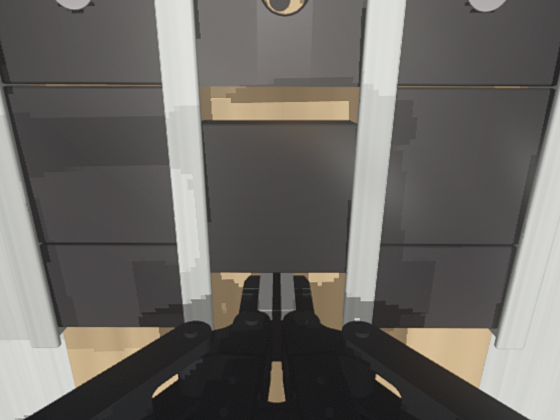

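Gap spans v 86–120, about 12 mm, which agrees with dead reckoning.

Emit:
apply_moves:
  moves: [0,0.0015,0,0,0,0,0,0,0.0015,0,0,0,0,0,0,0.0015,0,0,0,0,0,0,0.001,0,0,0,0,0,0,0.001,0,0,0,0,0,0,0.0008,0,0,0,0,0,0,0.0007,0,0,0,0,0,0,0.0006,0,0,0,0,0]

```text
clock: 22.65
position: [0.5145, 0.1207, 0.0147]
ee_rot: [-0.0, 0.713, 0.701, 0.0]
contact_force: [-0.3, -2.0, 1.0]
width: -0.0001
```

Emit:
apply_moves:
  moves: [0,0.0005,0,0,0,0,0,0,0.0005,0,0,0,0,0,0,0.0005,0,0,0,0,0,0,0.0005,0,0,0,0,0,0,0.0004,0,0,0,0,0,0,0.0004,0,0,0,0,0,0,0.0004,0,0,0,0,0,0,0.0004,0,0,0,0,0]

```text
clock: 23.32
position: [0.5145, 0.1243, 0.0147]
ee_rot: [-0.0, 0.713, 0.701, 0.0]
contact_force: [-0.1, -3.9, 1.7]
width: 0.0003
```

Emit:
apply_moves:
  moves: [0,0.0004,0,0,0,0,0,0,0.0004,0,0,0,0,0,0,0.0004,0,0,0,0,0,0,0.0004,0,0,0,0,0,0,0.0004,0,0,0,0,0,0,0.0004,0,0,0,0,0,0,0.0004,0,0,0,0,0,0,0.0004,0,0,0,0,0]

```text
clock: 23.98
position: [0.5144, 0.1244, 0.0147]
ee_rot: [0.002, 0.712, 0.702, -0.002]
contact_force: [0.3, -5.9, 2.6]
width: 0.0002
```

Run:
```python
from plan import *
plan(.515,.1245,.0145,88.85,1,1)
```

```text
pos [0.5144 0.1244 0.0147] yaw 89.13 tilt [-0.0008 -0.0054] D [ 0.0006  0.0001 -0.0002] per row 0.0006438709299644344 -0.2836588522804588 t 23.9833 F [ 0.27 -5.92  2.57]
0 [0.0001 0.0006 0.0002] 0.005
```

Home at 0.1244, as predicted. Ramp up to the press.

Emit:
apply_moves:
  moves: [0,0.001,0,0,0,0.003,0.001,0,0.0015,0,0,0,0.003,0.001,0,0.0018,0,0,0,0.004,0.001,0,0.0021,0,0,0,0.004,0.001,0,0.0023,0,0,0,0.004,0.001,0,0.0023,0,0,0,0.004,0.001,0,0.0023,0,0,0,0.004,0.001,0,0.0023,0,0,0,0.004,0.001]

```text
clock: 24.65
position: [0.5145, 0.1245, 0.0147]
ee_rot: [0.0, 0.71, 0.704, -0.002]
contact_force: [-0.9, -12.1, 2.7]
width: 0.0001
```

Emit:
apply_moves:
  moves: [0,0.0023,0,0,0,0.004,0.002,0,0.0023,0,0,0,0.004,0.002,0,0.0023,0,0,0,0.004,0.002,0,0.0023,0,0,0,0.004,0.002,0,0.0023,0,0,0,0.004,0.002,0,0.0023,0,0,0,0.004,0.002,0,0.0023,0,0,0,0.004,0.002,0,0.0023,0,0,0,0.004,0.002]

```text
clock: 25.32
position: [0.5144, 0.1245, 0.0147]
ee_rot: [-0.001, 0.71, 0.704, -0.003]
contact_force: [0.9, -11.4, 2.4]
width: -0.0
```

Run:
```python
from plan import *
plan(.515,.1245,.0145,88.85,1,1)
```

```text
pos [0.5144 0.1245 0.0147] yaw 89.48 tilt [-0.0049 -0.0028] D [ 0.0006  0.     -0.0002] per row 0.0005948812158144816 -0.6267950031639499 t 25.3167 F [  0.94 -11.4    2.39]
0 [0.     0.0006 0.0002] 0.0109
```

Pressed 11–12 N. Now retreat and go for the cut tile.

Emit:
apply_moves:
  moves: [0,-0.002,0,0,0,0,0,0,-0.004,0,-0.002,0,0,0,0,0,0,-0.02,0,0,0,0,0,0,-0.04,0,0,0,0,0,0,-0.04,0,0,0,0,-0.01,0.005,-0.04,0,0,-0.04,0.085,-0.035,0.007,-0.02,0,0,-0.06,0.085,-0.04,0.008,0,0,0,-0.06]

```text
clock: 25.98
position: [0.5358, 0.0436, 0.1802]
ee_rot: [-0.01, 0.648, 0.762, 0.0]
contact_force: [0.1, 0.5, -1.0]
width: 0.0234
```

Run:
```python
from plan import *
plan(.588,-.215,.17,102.4,8,2)
```

```text
pos [0.5358 0.0436 0.1802] yaw 99.25 tilt [-0.0149  0.013 ] D [ 0.0522 -0.2586 -0.0102] per row 0.0330028532003576 1.5771697938293558 t 25.9833 F [ 0.07  0.54 -0.99]
0 [-0.033   0.0012  0.0013] -0.0275
1 [-0.033   0.0003  0.0013] -0.0275
2 [-0.033  -0.0006  0.0013] 0
3 [-0.033  -0.0006  0.0013] 0
4 [-0.033  -0.0006  0.0013] 0
5 [-0.033  -0.0006  0.0013] 0
6 [-0.033  -0.0006  0.0013] 0
7 [-0.033  -0.0006  0.0013] 0
```

Emit:
apply_moves:
  moves: [0.085,-0.036,0,0,-0.008,-0.007,-0.02,0.085,-0.04,0,0,-0.006,-0.006,-0.01,0.085,-0.04,0,0,0,0,0,0.085,-0.04,0,0,0,0,0,0.085,-0.04,0,0,0,0,0,0.085,-0.03,0,0,0,0,0,0.085,-0.01,0,0,0,0,0,0.085,0,0,0,0,0,0]

```text
clock: 26.65
position: [0.5877, -0.1983, 0.1832]
ee_rot: [0.005, 0.636, 0.772, 0.012]
contact_force: [0.5, -0.4, -0.1]
width: 0.0848
```

Run:
```python
from plan import *
d=grab('wrist','wrist10')
plan(.590,-.209,.003,102.4,1,1)
W=world(d); g=d['image'].max(2)
m=((W[...,2]>.013)&(W[...,2]<.022)&(g<130)&(abs(W[...,0]-.59)<.05)&(abs(W[...,1]+.21)<.05)).astype(np.uint8)
c,_=cv2.findContours(m,0,2); c=max(c,key=cv2.contourArea); P=np.array([W[v,u] for u,v in c[:,0]]); print(cv2.minAreaRect((P[:,:2]*1000).astype(np.float32)),np.median(P[:,2]))
```

```text
pos [ 0.5874 -0.1972  0.1831] yaw 101.09 tilt [0.021  0.0124] D [ 0.0026 -0.0118 -0.1801] per row 0.1804634587960285 1.3132508136418357 t 26.7 F [-0.39  0.09 -0.42]
0 [-0.0121  0.0003  0.1801] -0.0229
((589.3739013671875, -210.23280334472656), (59.73305130004883, 39.952980041503906), 11.683006286621094) 0.016890867945197178
```

View pics/wrist10.png

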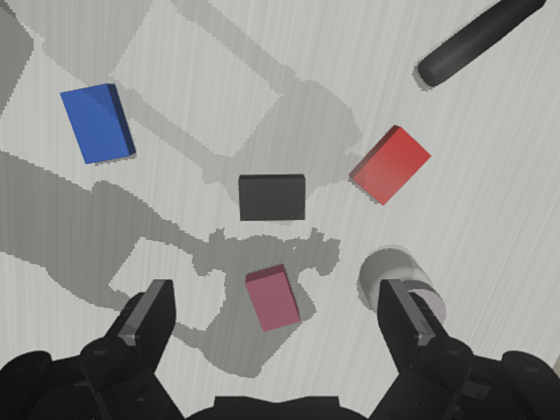

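The black cut tile is at (272,197), centre (0.5894, −0.2102), yaw ≈101.7°. The red decoy's corner at (350,177) leaves enough finger room with the jaws at 74 mm.

Emit:
apply_moves:
  moves: [0.074,-0.006,-0.002,0.03,0.01,-0.006,-0.005,0.074,-0.006,-0.002,0.035,0.009,-0.006,-0.005,0.074,-0.002,-0.001,0.035,0,0,0,0.074,0,-0.001,0.025,0,0,0,0.074,0,0,0.01,0,0,0,0.074,0,0,0.003,0,0,0,0.074,0,0,0,0,0,0,0.074,0,0,0,0,0,0]

```text
clock: 27.37
position: [0.5879, -0.1957, 0.0452]
ee_rot: [0.003, 0.628, 0.778, 0.006]
contact_force: [0.3, 0.3, 0.3]
width: 0.074
```

Run:
```python
from plan import *
plan(.5894,-.2102,.002,101.7,1,1)
```

```text
pos [ 0.5879 -0.1957  0.0452] yaw 102.18 tilt [0.0112 0.0057] D [ 0.0015 -0.0145 -0.0432] per row 0.04557870672377103 -0.47840127288544293 t 27.3667 F [0.34 0.32 0.26]
0 [-0.0145 -0.0016  0.0432] 0.0083
```

Emit:
apply_moves:
  moves: [0.074,-0.007,-0.001,0,0.006,-0.003,0.004,0.074,-0.006,-0.001,0.005,0.005,-0.003,0.004,0.074,-0.001,0,0.008,0,0,0,0.074,0,0,0.007,0,0,0,0.074,0,0,0.004,0,0,0,0.074,0,0,0.001,0,0,0,0.074,0,0,0,0,0,0,0.074,0,0,0,0,0,0]

```text
clock: 28.03
position: [0.5935, -0.2129, 0.0239]
ee_rot: [0.007, 0.632, 0.775, 0.001]
contact_force: [0.7, 0.2, -0.2]
width: 0.0739
```

Run:
```python
from plan import *
plan(.5894,-.2102,.001,101.7,1,1)
```

```text
pos [ 0.5935 -0.2129  0.0239] yaw 101.66 tilt [ 0.0117 -0.0082] D [-0.0041  0.0027 -0.0229] per row 0.02344687873012582 0.03864588996729847 t 28.0333 F [ 0.75  0.19 -0.25]
0 [ 0.0035 -0.0034  0.0229] -0.0007
```

Emit:
apply_moves:
  moves: [0.074,0.002,-0.003,0.002,0.005,0.005,0,0.074,0.001,-0.001,0.006,0.005,0.005,0,0.074,0,0,0.007,0,0,0,0.074,0,0,0.004,0,0,0,0.074,0,0,0.002,0,0,0,0.074,0,0,0,0,0,0,0.074,0,0,0,0,0,0,0.074,0,0,0,0,0,0]

```text
clock: 28.7
position: [0.588, -0.2102, 0.0001]
ee_rot: [-0.001, 0.632, 0.775, -0.0]
contact_force: [-0.9, 0.2, 0.1]
width: 0.0742
```

Run:
```python
from plan import *
plan(.5894,-.2102,.001,101.7,1,1)
```

```text
pos [ 5.880e-01 -2.102e-01  1.000e-04] yaw 101.66 tilt [-0.0025  0.0012] D [0.0014 0.     0.0009] per row 0.0016329166653714 0.0351041467689877 t 28.7 F [-0.94  0.21  0.12]
0 [-0.0003  0.0013 -0.0009] -0.0006
```

Emit:
apply_moves:
  moves: [0.065,0,0.001,0,0,0,0,0.05,0,0,0,0,0,0,0.05,0,0,0,0,0,0,0.05,0,0,0,0,0,0,0.05,0,0,0,0,0,0,0.05,0,0,-0.01,0,0,0,0.05,0,0,-0.03,0,0,0,0.05,0,0,-0.04,0,0,0]

```text
clock: 29.37
position: [0.5828, -0.2069, 0.0739]
ee_rot: [-0.012, 0.632, 0.775, -0.003]
contact_force: [0.2, -0.3, -2.8]
width: 0.059
```

Run:
```python
from plan import *
plan(.513,.04,.06,88.85,9,3); print(manip.get_state()['width'])
```

```text
pos [ 0.5828 -0.2069  0.0739] yaw 101.65 tilt [-0.0215  0.0104] D [-0.0698  0.2469 -0.0139] per row 0.02854663381816872 -4.268311480001631 t 29.3667 F [ 0.2  -0.3  -2.85]
0 [ 0.0284 -0.0021  0.0015] 0.0745
1 [ 0.0282 -0.0042  0.0015] 0.0745
2 [ 0.0278 -0.0063  0.0015] 0.0745
3 [ 0.0273 -0.0083  0.0015] 0
4 [ 0.0273 -0.0083  0.0015] 0
5 [ 0.0273 -0.0083  0.0015] 0
6 [ 0.0273 -0.0083  0.0015] 0
7 [ 0.0273 -0.0083  0.0015] 0
8 [ 0.0273 -0.0083  0.0015] 0
0.05897490314275626
```

Emit:
apply_moves:
  moves: [0.05,0.03,-0.002,0,-0.01,-0.005,0.07,0.05,0.032,-0.005,0,-0.005,0,0.07,0.05,0.034,-0.007,0,0,0,0.07,0.05,0.034,-0.01,0,0,0,0.01,0.05,0.034,-0.01,0,0,0,0,0.05,0.034,-0.01,0,0,0,0,0.05,0.025,-0.008,0,0,0,0,0.05,0.012,-0.004,0,0,0,0]

```text
clock: 30.03
position: [0.5248, 0.0272, 0.0883]
ee_rot: [0.009, 0.72, 0.694, 0.006]
contact_force: [-0.4, 0.6, -2.2]
width: 0.0591
```

Run:
```python
from plan import *
plan(.513,.045,.06,88.85,2,1); print(manip.get_state()['width'])
```

```text
pos [0.5248 0.0272 0.0883] yaw 87.88 tilt [ 0.0216 -0.0044] D [-0.0118  0.0178 -0.0283] per row 0.017709026219345853 0.9745337256607267 t 30.0333 F [-0.41  0.56 -2.16]
0 [ 0.0087 -0.0062  0.0141] -0.017
1 [ 0.0088 -0.0061  0.0141] 0
0.05907636110631167
```

Emit:
apply_moves:
  moves: [0.05,0.007,-0.006,0.008,0.01,0.003,-0.01,0.05,0.007,-0.006,0.01,0.01,0.002,-0.008,0.05,0.003,-0.003,0.01,0,0,0,0.05,0,0,0.008,0,0,0,0.05,0,0,0.004,0,0,0,0.05,0,0,0,0,0,0,0.05,0,0,0,0,0,0,0.05,0,0,0,0,0,0]

```text
clock: 30.7
position: [0.5083, 0.0461, 0.045]
ee_rot: [-0.001, 0.712, 0.702, -0.0]
contact_force: [0.2, 0.3, -1.7]
width: 0.0586
```

Run:
```python
from plan import *
grab('wrist','wrist11')
plan(.5135,.05,.01,88.85,2,1); print(manip.get_state()['width'])
```

```text
pos [0.5085 0.046  0.0451] yaw 89.2 tilt [-0.0015  0.0011] D [ 0.005   0.004  -0.0351] per row 0.017859968409678673 -0.3466424876457307 t 30.75 F [ 0.33 -1.18 -2.42]
0 [0.002  0.0025 0.0176] 0.0061
1 [0.002  0.0025 0.0176] 0
0.05892204593388198
```

View pics/wrist11.png

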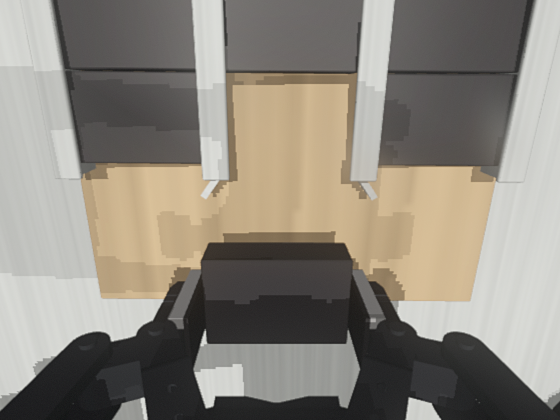

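Cut tile held square, and the plain tile's rear is at v≈73 in the row. Lowering.

Emit:
apply_moves:
  moves: [0.05,0.002,0.002,0.006,0,0,0.003,0.05,0.002,0.001,0.009,0,0,0.003,0.05,0.001,0,0.009,0,0,0,0.05,0,0,0.005,0,0,0,0.05,0,0,0.002,0,0,0,0.05,0,0,0,0,0,0,0.05,0,0,0,0,0,0,0.05,0,0,0,0,0,0]

```text
clock: 31.42
position: [0.5132, 0.0508, 0.011]
ee_rot: [-0.0, 0.715, 0.699, 0.0]
contact_force: [-0.2, -0.4, -2.4]
width: 0.0588
```

Run:
```python
from plan import *
plan(.5135,.05,.0095,88.85,1,1); print(manip.get_state()['width'])
```

```text
pos [0.5132 0.0508 0.011 ] yaw 88.75 tilt [-0.0001  0.001 ] D [ 0.0003 -0.0008 -0.0015] per row 0.0017537705630577497 0.09872229337444416 t 31.4167 F [-0.22 -0.42 -2.42]
0 [-0.0008  0.0003  0.0015] -0.0017
0.058842939250134514
```

Emit:
apply_moves:
  moves: [0.05,0,0,0.0015,0,0,0,0.06,0,0,0.0005,0,0,0,0.075,0,0,0,0,0,0,0.075,0,0,0,0,0,0,0.075,0,0,-0.015,0,0,0,0.075,-0.005,0,-0.035,0,0,0,0,-0.025,0,-0.02,0,0,0,0,-0.02,0,0,0,0,0]

```text
clock: 32.08
position: [0.5131, 0.0024, 0.0827]
ee_rot: [0.0, 0.713, 0.701, 0.001]
contact_force: [0.9, 0.4, 0.5]
width: 0.0525
```

Run:
```python
from plan import *
d=grab('wrist','wrist12')
plan(.5127,.0,.0145,88.85,1,1)
W=world(d); g=d['image'].max(2)
m=((W[...,2]>.022)&(W[...,2]<.031)&(g<130)&(abs(W[...,0]-.513)<.045)&(W[...,1]<.085)&(W[...,1]>0.0)).astype(np.uint8)
c,_=cv2.findContours(m,0,2); c=max(c,key=cv2.contourArea); P=np.array([W[v,u] for u,v in c[:,0]]); print(cv2.minAreaRect((P[:,:2]*1000).astype(np.float32)),np.median(P[:,2]))
```

```text
pos [ 0.513  -0.0007  0.0819] yaw 88.96 tilt [ 0.0015 -0.0008] D [-0.0003  0.0007 -0.0674] per row 0.0673843645584765 -0.11313676889728916 t 32.1333 F [ 0.11 -3.12 -0.83]
0 [ 0.0006 -0.0003  0.0674] 0.002
((512.7720336914062, 49.524436950683594), (37.858306884765625, 59.61331558227539), 89.21509552001953) 0.026935819049925244
```

View pics/wrist12.png

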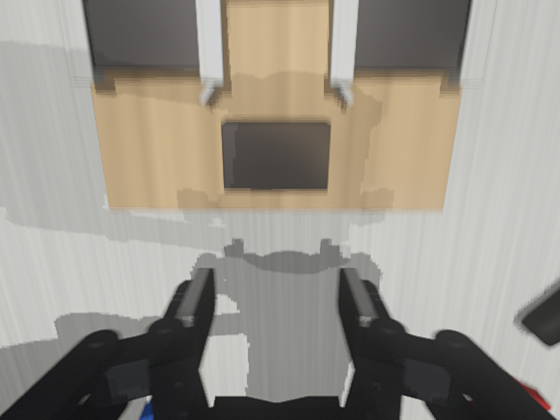

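Cut tile square on the board at (276,155). Descend behind it.

Emit:
apply_moves:
  moves: [0,0,0,0.02,0,0,0,0,0,-0.001,0.022,0.003,0,0,0,0,-0.002,0.015,0.003,0,0,0,0,-0.001,0.005,0.003,0,0,0,0,0,0.002,0,0,0,0,0,0,0,0,0,0,0,0,0,0,0,0,0,0,0,0,0,0,0,0]

```text
clock: 32.8
position: [0.5142, -0.0028, 0.0211]
ee_rot: [0.003, 0.715, 0.699, 0.001]
contact_force: [-0.8, 0.2, 0.1]
width: -0.0003
```

Run:
```python
from plan import *
plan(.5127,.0,.0145,88.85,1,1)
```

```text
pos [ 0.5142 -0.0028  0.0211] yaw 88.68 tilt [ 0.0059 -0.0022] D [-0.0015  0.0028 -0.0066] per row 0.007343865890489643 0.16515293590966987 t 32.8 F [-0.85  0.23  0.15]
0 [ 0.0028 -0.0016  0.0066] -0.0029
```

Emit:
apply_moves:
  moves: [0,0.003,-0.001,0.003,0.003,0.001,-0.002,0,0.003,-0.001,0.002,0.003,0.001,-0.001,0,0.003,0,0.001,0,0,0,0,0.003,0,0,0,0,0,0,0.003,0,0,0,0,0,0,0.003,0,0,0,0,0,0,0.003,0,0,0,0,0,0,0.003,0,0,0,0,0]

```text
clock: 33.47
position: [0.5146, 0.0235, 0.0168]
ee_rot: [0.002, 0.714, 0.7, 0.001]
contact_force: [0.5, -0.6, -0.6]
width: -0.0
```

Run:
```python
from plan import *
plan(.5135,.0845,.0145,88.85,1,1)
grab('wrist','wrist13')
```

```text
pos [0.5146 0.0235 0.0168] yaw 88.91 tilt [ 0.0046 -0.0009] D [-0.0011  0.061  -0.0023] per row 0.06108614605653369 -0.06126971857244098 t 33.4667 F [ 0.5  -0.56 -0.55]
0 [ 0.061  -0.0022  0.0023] 0.0011
```

View pics/wrist13.png

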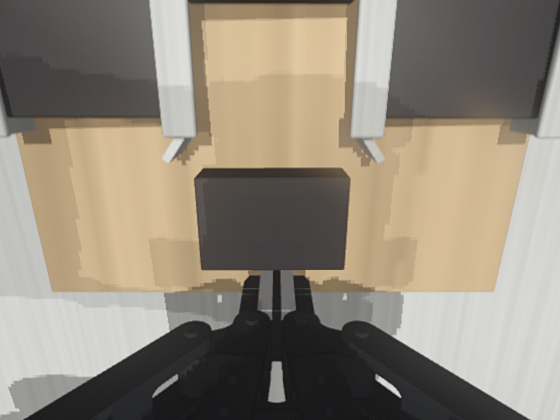

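Tile is square and being pushed (197–348 across, row centred about 273); 61 mm to go.

Emit:
apply_moves:
  moves: [0,0.004,-0.001,0.001,0.003,0,0,0,0.004,0,0.001,0.002,0,0,0,0.004,0,0,0,0,0,0,0.004,0,0,0,0,0,0,0.004,0,0,0,0,0,0,0.004,0,0,0,0,0,0,0.004,0,0,0,0,0,0,0.004,0,0,0,0,0]

```text
clock: 34.18
position: [0.5148, 0.0579, 0.015]
ee_rot: [0.001, 0.714, 0.701, -0.001]
contact_force: [-0.0, -2.2, 0.0]
width: 0.0003
```

Run:
```python
from plan import *
plan(.5135,.0845,.0145,88.85,1,1)
grab('wrist','wrist14')
```

```text
pos [0.5148 0.0579 0.015 ] yaw 88.94 tilt [ 0.0003 -0.0023] D [-0.0013  0.0266 -0.0005] per row 0.026623049073030116 -0.08646515720182724 t 34.1833 F [-0.04 -2.21  0.03]
0 [ 0.0266 -0.0018  0.0005] 0.0015
```

View pics/wrist14.png

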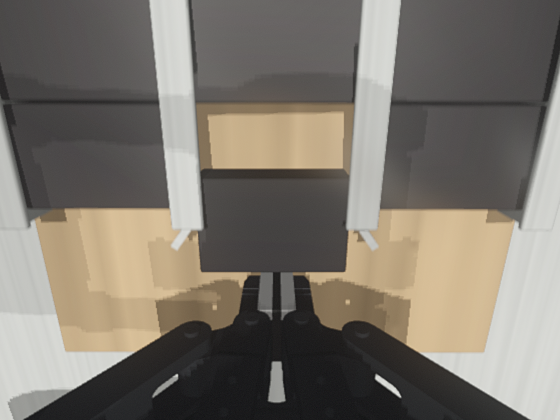

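Gap ≈66 px / 2.6 px per mm ≈ 26 mm, agreeing with 26.6 mm. Advance about 16, slowing.

Emit:
apply_moves:
  moves: [0,0.004,-0.0005,0,0,0,0,0,0.003,-0.0005,0,0,0,0,0,0.002,0,0,0,0,0,0,0.002,0,0,0,0,0,0,0.0015,0,0,0,0,0,0,0.0012,0,0,0,0,0,0,0.001,0,0,0,0,0,0,0.001,0,0,0,0,0]

```text
clock: 34.9
position: [0.5143, 0.0761, 0.015]
ee_rot: [0.001, 0.713, 0.701, -0.0]
contact_force: [1.0, -1.6, 1.2]
width: -0.0001
```

Run:
```python
from plan import *
plan(.5138,.0845,.0145,88.85,1,1)
```

```text
pos [0.5143 0.0761 0.015 ] yaw 88.97 tilt [ 0.0011 -0.002 ] D [-0.0005  0.0084 -0.0005] per row 0.008403350295918264 -0.12053677875761785 t 34.9 F [ 0.96 -1.61  1.16]
0 [ 0.0084 -0.0006  0.0005] 0.0021
```

Emit:
apply_moves:
  moves: [0,0.0007,0,0,0,0,0,0,0.0006,0,0,0,0,0,0,0.0006,0,0,0,0,0,0,0.0006,0,0,0,0,0,0,0.0006,0,0,0,0,0,0,0.0005,0,0,0,0,0,0,0.0005,0,0,0,0,0,0,0.0005,0,0,0,0,0]

```text
clock: 35.57
position: [0.5144, 0.0808, 0.015]
ee_rot: [0.001, 0.714, 0.701, -0.0]
contact_force: [0.3, -1.3, -0.2]
width: -0.0003
```

Emit:
apply_moves:
  moves: [0,0.0005,0,0,0,0,0,0,0.0005,0,0,0,0,0,0,0.0005,0,0,0,0,0,0,0.0004,0,0,0,0,0,0,0.0004,0,0,0,0,0,0,0.0004,0,0,0,0,0,0,0.0004,0,0,0,0,0,0,0.0004,0,0,0,0,0]

```text
clock: 36.23
position: [0.5144, 0.0843, 0.015]
ee_rot: [0.001, 0.713, 0.701, -0.001]
contact_force: [0.7, -4.1, 1.0]
width: -0.0
```

Emit:
apply_moves:
  moves: [0,0.0004,0,0,0,0,0,0,0.0004,0,0,0,0,0,0,0.0004,0,0,0,0,0,0,0.0004,0,0,0,0,0,0,0.0004,0,0,0,0,0,0,0.0004,0,0,0,0,0,0,0.0004,0,0,0,0,0,0,0.0004,0,0,0,0,0]

```text
clock: 36.9
position: [0.5144, 0.0843, 0.0151]
ee_rot: [0.003, 0.712, 0.702, -0.003]
contact_force: [0.8, -4.6, 0.8]
width: 0.0
```

Run:
```python
from plan import *
plan(.5138,.0845,.0145,88.85,1,1)
```

```text
pos [0.5144 0.0843 0.0151] yaw 89.14 tilt [ 0.0004 -0.0089] D [-0.0006  0.0002 -0.0006] per row 0.0008711561745332742 -0.287963276012549 t 36.9 F [ 0.84 -4.62  0.81]
0 [ 0.0002 -0.0007  0.0006] 0.005
```

Home at 0.0843, as predicted. Press.

Emit:
apply_moves:
  moves: [0,0.001,0,0,0,0.003,0.001,0,0.0015,0,0,0,0.003,0.001,0,0.0018,0,0,0,0.004,0.001,0,0.0021,0,0,0,0.004,0.001,0,0.0023,0,0,0,0.004,0.001,0,0.0023,0,0,0,0.004,0.001,0,0.0023,0,0,0,0.004,0.001,0,0.0023,0,0,0,0.004,0.001]

```text
clock: 37.57
position: [0.5145, 0.0844, 0.015]
ee_rot: [0.002, 0.71, 0.705, -0.003]
contact_force: [-0.1, -11.4, 1.2]
width: 0.0005
```

Emit:
apply_moves:
  moves: [0,0.0023,0,0,0,0.004,0.002,0,0.0023,0,0,0,0.004,0.002,0,0.0023,0,0,0,0.004,0.002,0,0.0023,0,0,0,0.004,0.002,0,0.0023,0,0,0,0.004,0.002,0,0.0023,0,0,0,0.004,0.002,0,0.0023,0,0,0,0.004,0.002,0,0.0023,0,0,0,0.004,0.002]

```text
clock: 38.23
position: [0.5145, 0.0845, 0.0151]
ee_rot: [0.001, 0.71, 0.704, -0.003]
contact_force: [0.6, -11.2, 1.7]
width: 0.0001
```

Emit:
apply_moves:
  moves: [0,-0.001,0,0,0,0,0,0,-0.003,0,0,0,0,0,0,-0.006,0,-0.002,0,0,0,0,-0.004,0,-0.025,0,0,0,0,0,0,-0.04,0,0,0,0,0,0,-0.04,0,0,0,0,0,0,-0.04,0,0,0,0,0,0,-0.02,0,0,0]

```text
clock: 38.9
position: [0.509, 0.0733, 0.182]
ee_rot: [-0.01, 0.711, 0.703, -0.007]
contact_force: [1.4, -0.9, -0.4]
width: -0.0003
```

Emit:
apply_moves:
  moves: [0,0,0,-0.02,0,0,0,0,0.02,0,-0.02,0,0,0,0,0.02,0,-0.01,0,0,0,0,0,0,0,0,0,0,0,0,0,0,0,0,0,0,0,0,0,0,0,0,0,0,0,0,0,0,0,0,0,0,0,0,0,0]

```text
clock: 39.57
position: [0.5112, 0.1153, 0.2408]
ee_rot: [-0.008, 0.711, 0.703, -0.001]
contact_force: [0.9, 1.3, 0.3]
width: -0.0
```

Run:
```python
from gap import *
d=grab('wrist','wrist15'); s=grab('side','side2'); 
for n in ('wrist15',):
    im=cv2.resize(d['image'][0:280,130:430],None,fx=2,fy=2,interpolation=cv2.INTER_CUBIC); cv2.imwrite('pics/c15.png',im[:,:,::-1])
print(manip.get_state()['position'],manip.get_state()['clock'])
```

```text
[0.51126315 0.11520834 0.24072223] 39.6667
```

View pics/c15.png

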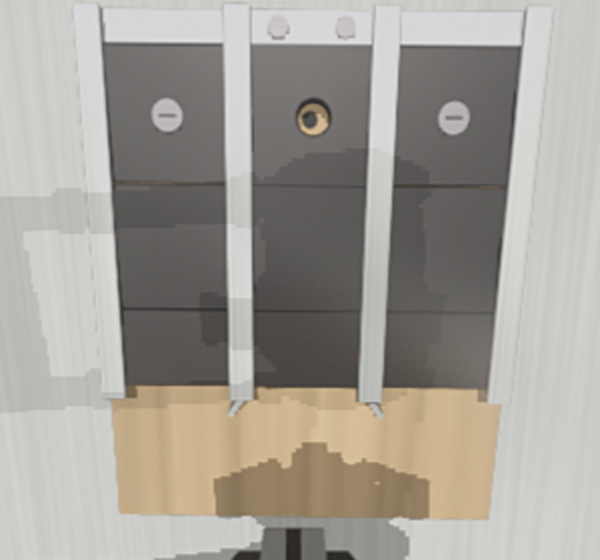

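View pics/side2.png

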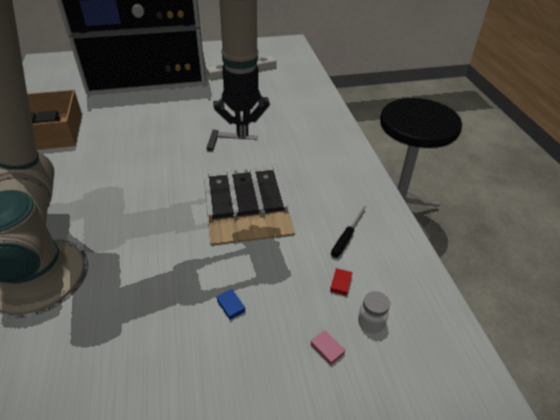

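The middle row is full and flush (crop seams at y≈186 and 312, end at 387, level with the outer rows). Screwdriver, jar, square and decoys look unmoved, and the arm is clear.

```bash
python3 -c "
from rig import workorder
print(workorder.sign_off())"
```

```text
the job is handed in; nothing more can be done
None
```

The middle row is full: the drilled tile is against the end stop, then the plain square tile, then the cut tile. I handed the job in at about 39.7 s of the 72 s allowed.

- **Pressing:** I pushed each tile home with shut fingers, creeping the last millimetres at about 5 to 7 mm/s, then pressed it before fetching the next. The readings were 11–12 N at the tool, about 2 N of which I put down to sliding friction. Each press lasted over half a second.
- **Peak force:** the highest reading was 12.2 N. Force was only read at the end of each move call, so a brief spike between readings would not have shown.
- **Fit:** the fingers stopped at y = 0.1845, 0.1245 and 0.0845 m. Those steps match the 60 mm and 40 mm tile lengths to within the readings. The last wrist picture shows closed seams, with the row's end level with the finished rows beside it.
- **Surroundings:** in the last side picture the screwdriver, jar, square and coloured look-alikes look unmoved by eye. I did not re-measure their positions. The arm was clear of everything at hand-in.

No check failed or disagreed.

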